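# Change the batch on the plate demagnetiser

## Robot

A 7-joint arm with a two-finger parallel gripper is mounted at the origin on the work surface. World frame = base frame: x ahead of the robot, y to its left, z up, the work surface at z = 0. Lengths are in m, angles in rad, forces in N, time in s.
With the tool pointing down it reaches from about 0.425 to 0.925 m from the base axis. Payload 6.8 kg.
Tool frame: the origin (TCP) lies at the centre of the arm's flange, where the gripper is bolted on; the fingertips stand 173 mm ahead of it and the grasp point (between the pads) lies 155 mm ahead of it; z points along the fingers, y is the direction in which the jaws open and shut (so a half turn about z gives the same grasp; the last joint's range is limited). The gripper opens to 85 mm and grips with 20 to 120 N. Pads are 22 mm wide; open, the fingers measure 114 mm over their backs; the gripper's body (76 mm by 85 mm) begins 54 mm behind the grasp point. The pads swing forward as they close: fully open they stand 13 mm farther back than shut.
Start: joints at [-1.267, 0.477, 0.022, 1.555, -0.011, 1.109, -0.083], TCP at [0.27, 0.619, 0.405] pointing down, gripper open.
Joint ranges: [-2.96, 2.96], [-0.34, 2.1], [-1.41, 1.46], [0.24, 2.44], [-1.37, 4.51], [0.17, 1.92], [-2.96, 2.96]. Speed limits (rad/s): [2.39, 2.39, 3.14, 3.14, 3.14, 3.14, 3.14].

## Interface

Orientations are given as a rotation vector (axis times angle).
In Python, from bench import readout, grab_frame, camera_model, r gives the robot as it stands.
- The arm moves only by the tool apply_moves, never from a script. Its argument "deltas" is a list of rows, each an object with "xyz": the shift along the world's x, y, z in m, a list of three; "turn": the turn about the world's z in rad. In form: [{"xyz": [dx, dy, dz], "turn": turn}, ...]. A call has 1 to 12 rows; each row shifts and turns the commanded pose from where the row before left it; what a row does not reach is not made up. A row lasts 1/12 s, in which the tool goes at most 41.7 mm and 7.16 degrees, less where a joint would pass 70% of its speed; a pose out of reach is approached as far as the arm can. A call with a gripper value outside its range is refused whole. "claw" is the gripper's target within -1 to 1 (shut at 1, half-way at 0, fully open at -1), set as the call begins (left out, the last holds). The fingers move at their own pace and stop on an object; "squeeze" is the grip in N (left out, the last holds). Time passes only in rows, so rows that do not move let the fingers close. It gives the time, the measured TCP pose, the force and the opening at its end, in the units of the state.
- readout.get_obs(): the state, without advancing time (a new reading comes with each control period).
- grab_frame(name): name is "scene" or "top" or "wrist"; returns the picture (384x512x3 uint8, red, green, blue); there is no depth.
- camera_model(name): a dict with "intrinsics" (3x3 intrinsics, pixels), "R" (3x3) and "t" (3): a world point X has camera coordinates R X + t. Camera axes: x right, y down, z forward; pixel columns grow to the right and rows downward; lengths in m; the calibration is good to about 2 mm. A picture is of the moment at which its call begins: read the wrist's pose just before it. camera_model takes no time and is no camera call; for the wrist camera it gives the pose at the moment of the call.
- r.hand_in(): hands the job in, once; it reports no verdict.
The state is a dict: "clock": time; "joints": joint angles; "qvel": joint speeds; "tau": joint torques, N m; "tcp_pos": TCP position; "orientation": TCP orientation; "contact_force": force on the tool from outside, world axes, zero at the start; "moment": the same for the moment, N m; "grip_width": finger opening in m.
Only numpy, scipy, OpenCV 4.12 (cv2) and the standard library are available. Lean on these libraries where they do the work, as an engineer would, in place of code of your own. Each camera call takes 0.05 s, during which the arm holds its last target.

## Task

The demagnetiser on the welding table is still switched on with a finished plate on its sloping bed: push the toggle over to off, lay the finished plate flat in the out-tray, then stack all the waiting steel plates from the table in one neat pile in the middle of the sloping bed, each lying flat with its length up the slope and its lower end touching the backstop. When all are loaded, push the toggle back to on (towards the lamp). Never handle plates while it is on, and leave the cup, the brush and the angle iron alone.

Things in the scene. Friction and masses are not known exactly. Their poses are not given: they have to be found in the camera images.
- toggle (a joint): toggle lever, rad: 0 = off (leans 0.5 rad from upright, away from the lamp), 1 = on (leans 0.5 rad towards the lamp). Starts on. Over-centre spring: about 2 N sideways at the knob starts it moving; once past upright (0.5) it snaps over by itself
- toggle_knob (a point): centre of the black ball knob (18 mm diameter) at the end of the toggle's 10 mm steel stem, 52 mm from the pivot
- switch_pivot (a point): pivot of the toggle, over the middle of the fixed grey switch box (110 x 80 x 60 mm high, any yaw), 2 mm above its flat top; x along the 110 mm length towards the amber pilot lamp (42 mm from the pivot, 10.5 mm high: the ON side), z up; the toggle swings in the x-z plane. A collar 32 mm across, 6 mm high, surrounds the stem
- bed: sloping bed of the demagnetiser, fixed: grey, 160 mm long, 130 wide, 20 degrees from level, no side walls; at its low end (robot's side) an aluminium backstop 55 mm high. Origin: bed surface, middle of the foot of the backstop's inner face, 32 mm above the table; x up the slope, y across, z square to the bed. A blue block, top 88 mm up, stands behind its high end. Plates stay where put: they do not slide down
- tray: aluminium out-tray, fixed, 160 (x) x 140 (y) mm outside, 25 mm high, 3 mm walls and floor; origin at the centre of its underside, z up. Starts empty
- finished_c (a point): the finished bare mild-steel plate 80 x 50 x 10 mm, about 0.31 kg, all plates alike. The point is the plate's centre (half-way up, 5 mm above its underside); x along the 80 mm length, y along the 50 mm width, z along the thickness (up). It starts on the demagnetiser's bed, flat on the slope, against the backstop, its length up the slope
- cup: bystander: paper cup, 85 mm high, origin at its underside
- brush: bystander: brush lying on the table
- angle_iron: bystander: short piece of angle iron on the table
- blank1_c (a point): waiting bare mild-steel plate 80 x 50 x 10 mm, about 0.31 kg, all plates alike. The point is the plate's centre (half-way up, 5 mm above its underside); x along the 80 mm length, y along the 50 mm width, z along the thickness (up). It starts flat on the table; three to five of blank1..blank5 are present
- blank2_c (a point): waiting bare mild-steel plate 80 x 50 x 10 mm, about 0.31 kg, all plates alike. The point is the plate's centre (half-way up, 5 mm above its underside); x along the 80 mm length, y along the 50 mm width, z along the thickness (up). It starts flat on the table; three to five of blank1..blank5 are present
- blank3_c (a point): waiting bare mild-steel plate 80 x 50 x 10 mm, about 0.31 kg, all plates alike. The point is the plate's centre (half-way up, 5 mm above its underside); x along the 80 mm length, y along the 50 mm width, z along the thickness (up). It starts flat on the table; three to five of blank1..blank5 are present
- blank4_c (a point): waiting bare mild-steel plate 80 x 50 x 10 mm, about 0.31 kg, all plates alike. The point is the plate's centre (half-way up, 5 mm above its underside); x along the 80 mm length, y along the 50 mm width, z along the thickness (up). It starts flat on the table; three to five of blank1..blank5 are present
- blank5_c (a point): waiting bare mild-steel plate 80 x 50 x 10 mm, about 0.31 kg, all plates alike. The point is the plate's centre (half-way up, 5 mm above its underside); x along the 80 mm length, y along the 50 mm width, z along the thickness (up). It starts flat on the table; three to five of blank1..blank5 are present
There are look-alikes about, which are no part of the job. Leave any orange or yellow look-alike of the part that bears blank5_c alone.

How it is judged:
By the outcome, as a careful person would: the job done as asked, in the order asked, and still so for the second after the job is handed in, with the robot touching nothing.
Of blank1, blank2, blank3, blank4, blank5 only 3 to 5 are there at a start; the rules pass over those that are not, and their reading is None.
At some moment in a run one of blank1, blank2, blank3, blank4, blank5 may be knocked a few centimetres aside while the robot is not near it.
It also fails if it takes over 210 s, if anything falls off the work surface, if the arm or the gripper's body presses on something with over 40 N, if the wrist force passes 120 N, or if a joint passes its speed limit or range.

## Working session

There is one attempt and no reset: what is moved stays moved. The work goes in short steps, Python scripts to look and compute and a tool call to move; the robot and the scene stay as the last step left them, time stands still between calls to the robot, and variables do not carry over. Pictures are saved under pics/ and viewed, and the job is handed in when it is done.

Besides the shell and the picture viewer there is one more tool, called by a JSON object that holds its "method" and its "body", one argument or row to a line. apply_moves: Moves the arm, as the interface text tells. Its arguments: {"type":"object","properties":{"deltas":{"type":"array"},"claw":{"type":"number"},"squeeze":{"type":"number"}},"required":["deltas"]}

```bash
ls; mkdir -p pics
python3 - <<'E'
from bench import readout, grab_frame, camera_model, r
import cv2
print(readout.get_obs())
for n in ["scene","top","wrist"]:
    m=camera_model(n); im=grab_frame(n)
    cv2.imwrite(f"pics/{n}0.png",im[:,:,::-1]); print(n,m)
E
```

```text
pics
{'clock': 0.0, 'joints': array([-1.26709716,  0.47783709,  0.02235056,  1.55643043, -0.01149941,
        1.10931211, -0.08307523]), 'qvel': array([-0.00044397,  0.00030757,  0.00043941,  0.00040389,  0.00142587,
       -0.0016548 , -0.00013588]), 'tau': array([ 4.38760353e-04, -5.96462774e+01,  1.60771586e+00, -2.81196088e+01,
        1.22860784e-02,  9.46197251e-03,  1.92428217e-05]), 'tcp_pos': array([0.27006473, 0.61832913, 0.40370971]), 'orientation': array([-6.42185789e-01, -3.07501284e+00,  2.89543112e-03]), 'contact_force': array([ 0.00052137, -0.15914986, -0.33065712]), 'moment': array([-0.01755756, -0.02433928,  0.03184369]), 'grip_width': 0.08538776182441232}
scene {'intrinsics': array([[483.70424077,   0.        , 251.94685631],
       [  0.        , 483.70424077, 184.19104589],
       [  0.        ,   0.        ,   1.        ]]), 'R': array([[-5.94470458e-01,  8.04117375e-01, -3.49202484e-04],
       [ 6.84072419e-01,  5.05494880e-01, -5.25851550e-01],
       [-4.22669848e-01, -3.12842091e-01, -8.50576290e-01]]), 't': array([ 0.34930083, -0.34192879,  1.81328791])}
top {'intrinsics': array([[375.096672  ,   0.        , 262.61091642],
       [  0.        , 375.096672  , 193.88263617],
       [  0.        ,   0.        ,   1.        ]]), 'R': array([[-0.00430184, -0.99995985, -0.00786033],
       [-0.99687236,  0.00490858, -0.07887591],
       [ 0.07891133,  0.00749643, -0.99685345]]), 't': array([0.01650068, 0.59805599, 1.24403342])}
wrist {'intrinsics': array([[266.08375118,   0.        , 257.55390188],
       [  0.        , 266.08375118, 193.76904807],
       [  0.        ,   0.        ,   1.        ]]), 'R': array([[ 3.99624500e-01,  9.16678480e-01, -9.06968753e-04],
       [ 8.84882550e-01, -3.85504410e-01,  2.61475088e-01],
       [ 2.39338946e-01, -1.05294412e-01, -9.65209799e-01]]), 't': array([-0.6741842 , -0.03401825,  0.37790852])}
```

View pics/scene0.png

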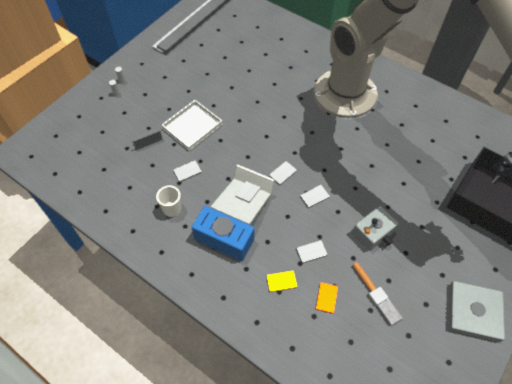

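View pics/top0.png

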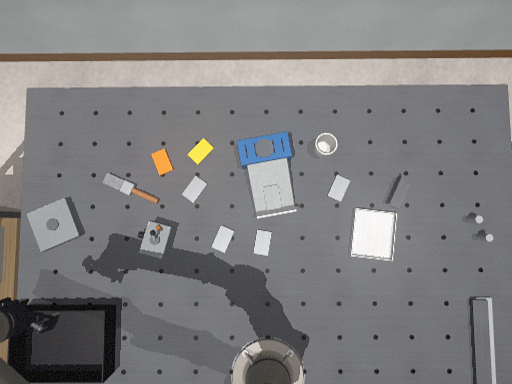

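View pics/wrist0.png

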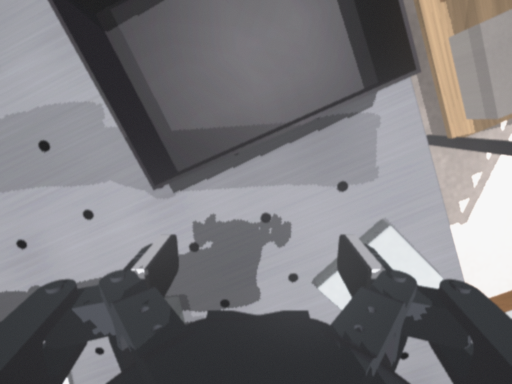

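Top view: four bare plates at about (194,189), (223,239), (262,242) and (339,187). The finished plate is on the bed at (271,195), the tray at (374,234) and the switch box at (155,238). The orange and yellow look-alikes are at (161,161) and (201,151). Next I'll get rough positions.

```bash
cat > h.py <<'E'
import numpy as np, cv2
from bench import readout, grab_frame, camera_model, r
from scipy.spatial.transform import Rotation as Ro
def ray(m,uv,z):
    K,R,t=m["intrinsics"],np.array(m["R"]),np.array(m["t"])
    c=-R.T@t; d=R.T@np.linalg.inv(K)@np.array([uv[0],uv[1],1.]); s=(z-c[2])/d[2]
    return c+s*d
def plane(m,uv,p0,n):
    K,R,t=m["intrinsics"],np.array(m["R"]),np.array(m["t"])
    c=-R.T@t; d=R.T@np.linalg.inv(K)@np.array([uv[0],uv[1],1.]); s=n@(p0-c)/(n@d)
    return c+s*d
def proj(m,X):
    q=m["intrinsics"]@(m["R"]@np.array(X,float)+m["t"]); return q[:2]/q[2]
def yaw():
    o=readout.get_obs(); R=Ro.from_rotvec(o["orientation"]).as_matrix()
    return np.arctan2(R[1,1],R[0,1])   # direction of jaw axis y in world
def st():
    o=readout.get_obs(); print("t",round(o["clock"],2),"tcp",o["tcp_pos"].round(4),"jawyaw",round(yaw(),4),"F",o["contact_force"].round(1),"w",round(o["grip_width"],4),"q7",o["joints"][6].round(2))
def snap(name,out):
    m=camera_model(name); im=grab_frame(name)[:,:,::-1].copy(); cv2.imwrite("pics/"+out,im)
    np.savez("pics/"+out[:-4]+".npz",K=m["intrinsics"],R=m["R"],t=m["t"]); return m,im
def load(out):
    d=np.load("pics/"+out+".npz"); return dict(intrinsics=d["K"],R=d["R"],t=d["t"]),cv2.imread("pics/"+out+".png")
E
python3 - <<'E'
from h import *
st()
R=Ro.from_rotvec(readout.get_obs()["orientation"]).as_matrix();print(R.round(3))
m=camera_model("wrist"); c=-m["R"].T@m["t"]; print("cam rel tool",(R.T@(c-readout.get_obs()["tcp_pos"])).round(3), "cam z in tool",(R.T@m["R"][2]).round(3),(R.T@m["R"][0]).round(3))
m=camera_model("top")
for n,uv,z in [("p1",(194,189),.01),("p2",(223,239),.01),("p3",(262,242),.01),("p4",(339,187),.01),("fin",(271,195),.055),("tray",(374,234),.02),("box",(155,238),.06),("cup",(326,144),.08),("stopL",(254,217),.08),("stopR",(297,210),.08)]:
    print(n,ray(m,uv,z).round(3))
im=cv2.imread("pics/top0.png"); cv2.imwrite("pics/topz.png",cv2.resize(im[120:270,90:420],None,fx=2.4,fy=2.4,interpolation=cv2.INTER_CUBIC))
E
```

```text
t 0.15 tcp [0.2701 0.6184 0.404 ] jawyaw 1.159 F [ 0.1 -1.   0.5] w 0.0855 q7 -0.08
[[-0.916  0.4   -0.   ]
 [ 0.4    0.916 -0.001]
 [-0.    -0.001 -1.   ]]
cam rel tool [ 0.066 -0.     0.031] cam z in tool [-0.261  0.001  0.965] [ 0.001  1.    -0.001]
p1 [0.617 0.249 0.01 ]
p2 [0.447 0.149 0.01 ]
p3 [0.436 0.017 0.01 ]
p4 [ 0.622 -0.247  0.01 ]
fin [ 0.592 -0.014  0.055]
tray [ 0.462 -0.359  0.02 ]
box [0.453 0.365 0.06 ]
cup [ 0.756 -0.194  0.08 ]
stopL [0.519 0.041 0.08 ]
stopR [ 0.541 -0.097  0.08 ]
```

View pics/topz.png

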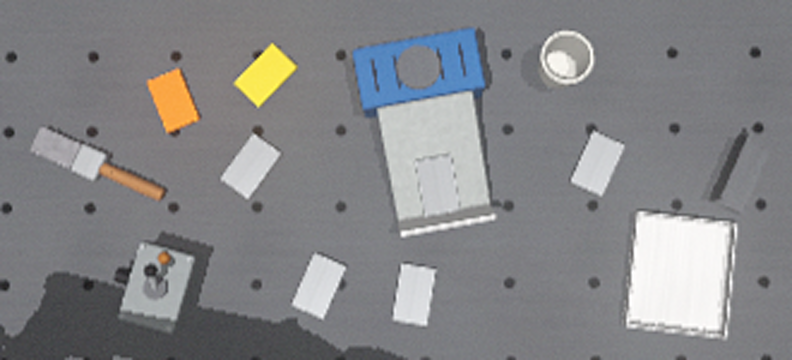

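{"method": "apply_moves", "body": {
  "deltas": [
    {"xyz": [0.018,-0.022,0],"turn": 0.03},
    {"xyz": [0.018,-0.022,0],"turn": 0.03},
    {"xyz": [0.018,-0.022,0],"turn": 0.03},
    {"xyz": [0.018,-0.022,0],"turn": 0.03},
    {"xyz": [0.018,-0.022,0],"turn": 0.03},
    {"xyz": [0.018,-0.022,0],"turn": 0.03},
    {"xyz": [0.018,-0.022,0],"turn": 0.03},
    {"xyz": [0.018,-0.022,0],"turn": 0.03},
    {"xyz": [0.018,-0.022,0],"turn": 0.03},
    {"xyz": [0.018,-0.022,0],"turn": 0.03},
    {"xyz": [0.018,-0.022,0],"turn": 0.03},
    {"xyz": [0,0,0],"turn": 0.0}
  ],
  "claw": 1
}}

```text
clock: 1.15
tcp_pos: [0.4726, 0.3705, 0.4046]
orientation: [0.14, 3.136, -0.005]
contact_force: [0.3, -1.4, 0.4]
grip_width: -0.0002
```

Run:
```python
from h import *
m,im=snap("wrist","w1.png"); st()
```

```text
t 1.2 tcp [0.4707 0.3731 0.4045] jawyaw 1.4824 F [ 0.6 -0.3 -0.3] w -0.0002 q7 0.72
```

View pics/w1.png

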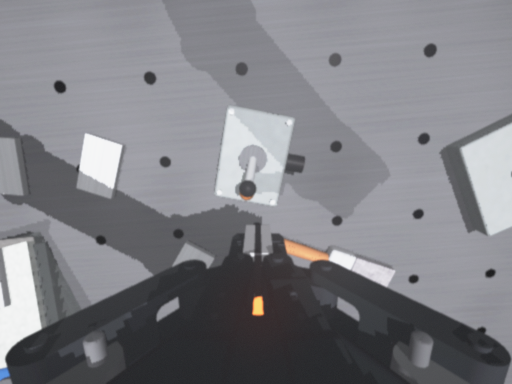

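Wrist view: box top corners at (230,108), (294,120), (277,206) and (217,196). The collar is near (253,158) and the knob at (248,188), leaning towards the lamp below it. Plates are at (100,165) and (190,262).

Run:
```python
from h import *
m,im=load("w1")
c=[ray(m,uv,.06) for uv in [(230,108),(294,120),(277,206),(217,196)]]
for a,b in zip(c,c[1:]+c[:1]): print("edge",round(np.linalg.norm(a-b),4))
P=np.mean(c,0); ax=(c[2]+c[3]-c[0]-c[1])[:2]; ax/=np.linalg.norm(ax)
print("pivot",P.round(4),"ax",ax.round(3),np.arctan2(ax[1],ax[0]).round(3))
print("collar",ray(m,(253,158),.066).round(4))
k=ray(m,(248,188),.1076); print("knob",k.round(4), "along",((k-P)[:2]@ax).round(4),"side",(ax[0]*(k-P)[1]-ax[1]*(k-P)[0]).round(4))
```

```text
edge 0.0735
edge 0.104
edge 0.0749
edge 0.1044
pivot [0.4496 0.3678 0.06  ] ax [ 0.966 -0.26 ] -0.263
collar [0.447  0.3666 0.066 ]
knob [0.4719 0.3599 0.1076] along 0.0235 side -0.0019
```

{"method": "apply_moves", "body": {
  "deltas": [
    {"xyz": [0.02,-0.011,0],"turn": -0.06},
    {"xyz": [0.019,-0.0105,0],"turn": -0.06},
    {"xyz": [0,0,-0.034],"turn": -0.054},
    {"xyz": [0,0,-0.034],"turn": 0},
    {"xyz": [0,0,-0.034],"turn": 0},
    {"xyz": [0,0,-0.034],"turn": 0},
    {"xyz": [0,0,0],"turn": 0},
    {"xyz": [0,0,0],"turn": 0}
  ]
}}

```text
clock: 1.87
tcp_pos: [0.5071, 0.3548, 0.2673]
orientation: [-0.402, -3.113, 0.005]
contact_force: [-0.4, -0.4, 1.2]
grip_width: -0.0002
```

Run:
```python
from h import *
m,im=snap("wrist","w2.png"); st()
p=readout.get_obs()["tcp_pos"]; P=np.array([.4496,.3678]);ax=np.array([.966,-.26]); d=p[:2]-P; print(d@ax, ax[0]*d[1]-ax[1]*d[0])
```

```text
t 1.92 tcp [0.5079 0.3554 0.2694] jawyaw 1.314 F [0.3 0.6 0.4] w 0.0001 q7 0.65
0.059534253261087675 0.0031503743521625258
```

View pics/w2.png

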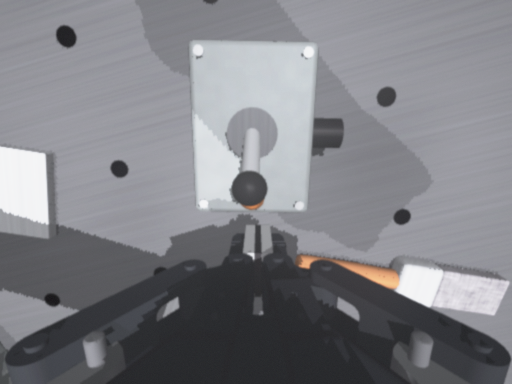

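{"method": "apply_moves", "body": {
  "deltas": [
    {"xyz": [-0.0116,0.0021,0],"turn": 0},
    {"xyz": [-0.0116,0.0021,0],"turn": 0},
    {"xyz": [-0.0116,0.0031,0],"turn": 0},
    {"xyz": [-0.0116,0.0031,0],"turn": 0},
    {"xyz": [0,0,0],"turn": 0},
    {"xyz": [0.0,0.0,0],"turn": 0},
    {"xyz": [0.02,-0.0054,0],"turn": 0},
    {"xyz": [0.02,-0.0054,0],"turn": 0},
    {"xyz": [0,0,0],"turn": 0}
  ]
}}

```text
clock: 2.67
tcp_pos: [0.5046, 0.3525, 0.2691]
orientation: [0.407, 3.112, -0.0]
contact_force: [0.1, -0.3, 0.1]
grip_width: -0.0
```

Run:
```python
from h import *
m,im=snap("wrist","w3.png"); st()
```

```text
t 2.72 tcp [0.5029 0.3532 0.2687] jawyaw 1.3114 F [-0.  -0.8 -0.1] w -0.0002 q7 0.64
```

View pics/w3.png

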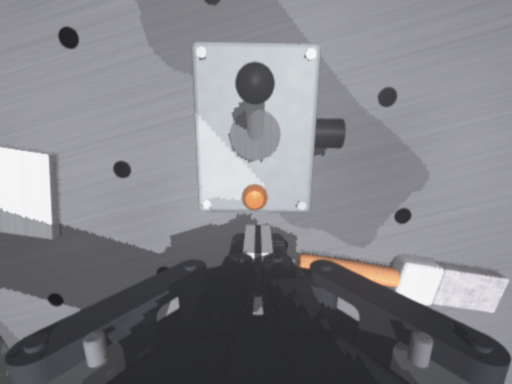

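The lever now leans away from the lamp, with the knob at (255,83) and the amber lamp uncovered at (255,197). It is off. Next I'll survey the bed and plates.

{"method": "apply_moves", "body": {
  "deltas": [
    {"xyz": [0,0,0.04],"turn": 0},
    {"xyz": [0.01,-0.01,0.03],"turn": 0.04},
    {"xyz": [0.018,-0.034,0.025],"turn": 0.042},
    {"xyz": [0.018,-0.034,0.025],"turn": 0.042},
    {"xyz": [0.018,-0.034,0.02],"turn": 0.042},
    {"xyz": [0.018,-0.034,0.01],"turn": 0.042},
    {"xyz": [0.018,-0.034,0],"turn": 0.042},
    {"xyz": [0.018,-0.034,0],"turn": 0.042},
    {"xyz": [0.018,-0.034,0],"turn": 0.042},
    {"xyz": [0.018,-0.034,0],"turn": 0.042},
    {"xyz": [0.018,-0.034,0],"turn": 0.042},
    {"xyz": [0.005,-0.034,0],"turn": 0.0}
  ]
}}

```text
clock: 3.72
tcp_pos: [0.675, 0.011, 0.4128]
orientation: [-0.258, 3.131, 0.0]
contact_force: [0.4, 0.9, 0.1]
grip_width: 0.0002
```

{"method": "apply_moves", "body": {
  "deltas": [
    {"xyz": [0,0,0],"turn": 0},
    {"xyz": [0,0,0],"turn": 0}
  ]
}}

```text
clock: 3.88
tcp_pos: [0.6736, 0.0093, 0.4128]
orientation: [0.246, -3.131, 0.001]
contact_force: [0.1, 1.1, -0.9]
grip_width: -0.0001
```

Run:
```python
from h import *
m,im=snap("wrist","w4.png"); st()
```

```text
t 3.93 tcp [0.6734 0.0121 0.4128] jawyaw 1.7316 F [-0.5  0.7  0.3] w -0.0002 q7 1.67
```

View pics/w4.png

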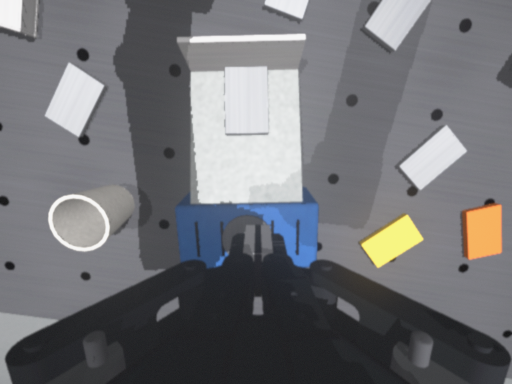

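Run:
```python
from h import *
m,im=load("w4")
cv2.imwrite("pics/w4z.png",cv2.resize(im[25:215,170:330],None,fx=3.1,fy=3.1,interpolation=cv2.INTER_CUBIC))
```

```text
(no output)
```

View pics/w4z.png

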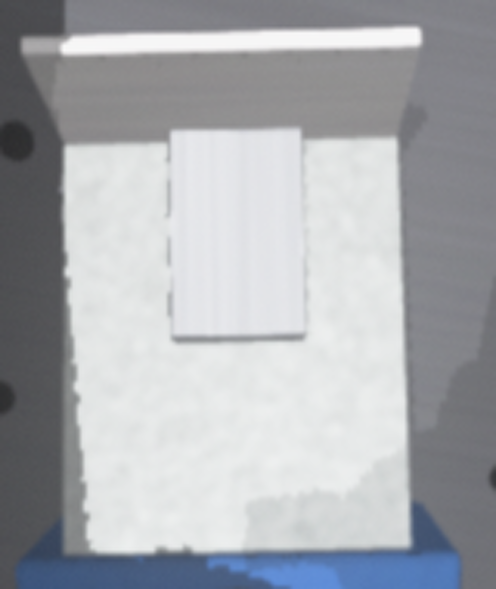

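Zoomed: the foot line runs (190.6,71.1) to (298.7,69.2), and the bed's top corners are (190.6,203.4) and (302.6,202.1). The finished plate's top corners are (224.8,66.9), (267.1,66.3), (268.1,133.1) and (225.8,133.7).

Run:
```python
from h import *
m,im=load("w4")
s,c=np.sin(np.radians(20)),np.cos(np.radians(20))
f=[ray(m,uv,.032) for uv in [(190.6,71.1),(298.7,69.2)]]; u=[ray(m,uv,.032+.16*s) for uv in [(190.6,203.4),(302.6,202.1)]]
print("foot",np.round(f,4),"w",np.linalg.norm(f[0]-f[1]),"up",np.round(u,4),np.linalg.norm(u[0]-u[1]))
O=(f[0]+f[1])/2; U=(u[0]+u[1])/2; d=(U-O); print("O",O.round(4),"len",np.linalg.norm(d), "yaw",np.arctan2(d[1],d[0]), "yaw from foot", np.arctan2(-(f[1]-f[0])[0]*-1,-(f[1]-f[0])[1]*-1))
print("foot dir",(f[1]-f[0]),"up dir",u[1]-u[0])
yw=np.arctan2(d[1],d[0])
h=np.array([np.cos(yw),np.sin(yw),0]); n=np.array([-s*h[0],-s*h[1],c]); bx=np.array([c*h[0],c*h[1],s])
by=np.array([-h[1],h[0],0])
pc=[plane(m,uv,O+.01*n,n) for uv in [(224.8,66.9),(267.1,66.3),(268.1,133.1),(225.8,133.7)]]
for p in pc: q=p-O; print("plate corner bed xy",(q@bx).round(4),(q@by).round(4))
C=np.mean(pc,0)-.005*n; print("fin centre",C.round(4))
# waiting plates: bright-gray masks in this image not all; use top corner approx
for n_,uv in [("L",(76,100)),("R",(433,158)),("UR",(397,18))]: print(n_,ray(m,uv,.01).round(4))
```

```text
foot [[ 0.5618 -0.0906  0.032 ]
 [ 0.5392  0.0384  0.032 ]] w 0.13096722349020298 up [[ 0.7103 -0.0636  0.0867]
 [ 0.6883  0.0645  0.0867]] 0.13000844251909174
O [ 0.5505 -0.0261  0.032 ] len 0.160733427903823 yaw 0.1769953234475125 yaw from foot -0.17385898528556304
foot dir [-0.02265529  0.12899283  0.        ] up dir [-0.0219635   0.12813977  0.        ]
plate corner bed xy 0.0012 -0.0227
plate corner bed xy 0.0016 0.0269
plate corner bed xy 0.0818 0.0264
plate corner bed xy 0.0815 -0.0222
fin centre [ 0.5869 -0.0175  0.0509]
L [ 0.6179 -0.2427  0.01  ]
R [0.6174 0.2488 0.01  ]
UR [0.4591 0.1488 0.01  ]
```

{"method": "apply_moves", "body": {
  "deltas": [
    {"xyz": [-0.03,-0.01,0],"turn": 0.014},
    {"xyz": [-0.03,-0.01,0],"turn": 0},
    {"xyz": [-0.028,-0.01,-0.02],"turn": 0},
    {"xyz": [0,0,-0.035],"turn": 0},
    {"xyz": [0,0,-0.035],"turn": 0},
    {"xyz": [0,0,-0.035],"turn": 0},
    {"xyz": [0,0,0],"turn": 0},
    {"xyz": [0,0,0],"turn": 0}
  ],
  "claw": -0.6
}}

```text
clock: 4.6
tcp_pos: [0.5849, -0.0157, 0.2873]
orientation: [0.28, -3.125, -0.002]
contact_force: [-0.3, 0.6, 0.4]
grip_width: 0.0681
```

Run:
```python
from h import *
st()
m,im=snap("wrist","w5.png"); st(); snap("wrist","w5.png"); st()
```

```text
t 4.6 tcp [ 0.5849 -0.0157  0.2873] jawyaw 1.7498 F [-0.3  0.6  0.4] w 0.0681 q7 1.72
t 4.65 tcp [ 0.586  -0.0162  0.2892] jawyaw 1.7491 F [-0.4 -0.9  1.2] w 0.0681 q7 1.72
t 4.7 tcp [ 0.5866 -0.0166  0.2903] jawyaw 1.7485 F [ 0.  -0.   0.6] w 0.0685 q7 1.72
```

View pics/w5.png

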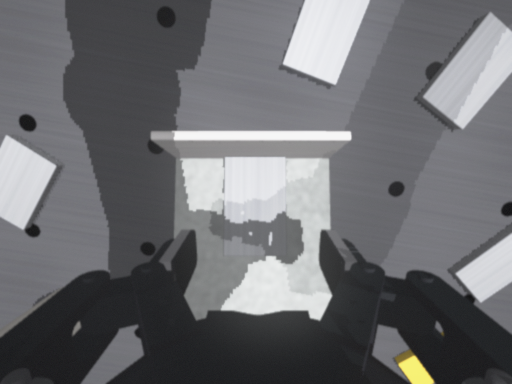

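{"method": "apply_moves", "body": {
  "deltas": [
    {"xyz": [0,-0.001,-0.03],"turn": 0},
    {"xyz": [0,0,-0.025],"turn": 0},
    {"xyz": [0,0,-0.008],"turn": 0},
    {"xyz": [0,0,0],"turn": 0},
    {"xyz": [0,0,0],"turn": 0}
  ]
}}

```text
clock: 5.12
tcp_pos: [0.5866, -0.0185, 0.227]
orientation: [-0.276, 3.127, 0.0]
contact_force: [-0.1, 0.2, 0.7]
grip_width: 0.0683
```

Run:
```python
from h import *
st()
m,im=snap("wrist","w6.png"); st(); m,im=snap("scene","s6.png"); st()
p=proj(m,[.5855,-.018,.05]).astype(int); print(p)
cv2.imwrite("pics/s6z.png",cv2.resize(im[p[1]-60:p[1]+50,p[0]-70:p[0]+70],None,fx=5,fy=5,interpolation=cv2.INTER_CUBIC))
```

```text
t 5.12 tcp [ 0.5866 -0.0185  0.227 ] jawyaw 1.7471 F [-0.1  0.2  0.7] w 0.0683 q7 1.74
t 5.17 tcp [ 0.5868 -0.0186  0.2274] jawyaw 1.747 F [0.4 0.1 0.6] w 0.0683 q7 1.74
t 5.22 tcp [ 0.5868 -0.0187  0.2274] jawyaw 1.7469 F [0.5 0.5 1. ] w 0.0686 q7 1.74
[247 191]
```

View pics/w6.png

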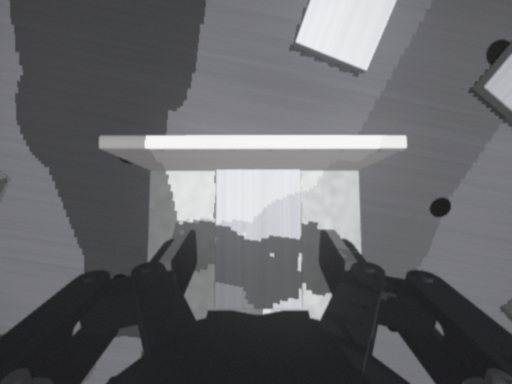

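View pics/s6z.png

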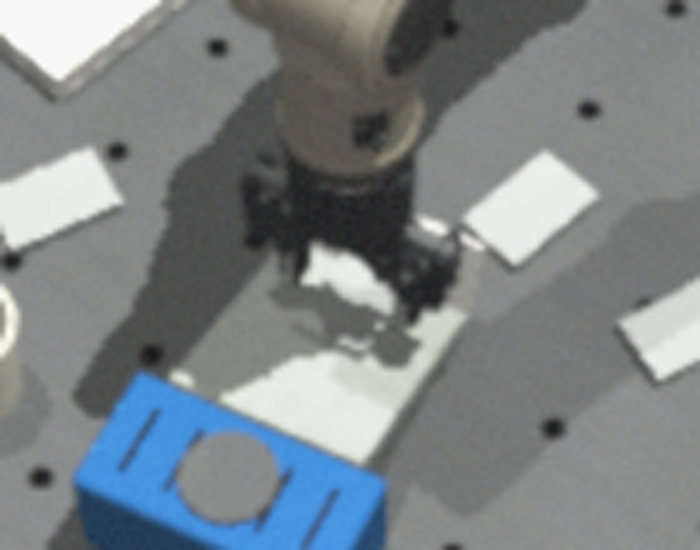

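{"method": "apply_moves", "body": {
  "deltas": [
    {"xyz": [0,0,-0.003],"turn": 0},
    {"xyz": [0,0,-0.003],"turn": 0},
    {"xyz": [0,0,-0.001],"turn": 0},
    {"xyz": [0,0,0],"turn": 0}
  ]
}}

```text
clock: 5.55
tcp_pos: [0.5856, -0.0188, 0.2182]
orientation: [0.276, -3.129, -0.0]
contact_force: [-0.5, -0.8, 0.2]
grip_width: 0.0683
```

{"method": "apply_moves", "body": {
  "deltas": [
    {"xyz": [0,0,0],"turn": 0},
    {"xyz": [0,0,0],"turn": 0},
    {"xyz": [0,0,0],"turn": 0},
    {"xyz": [0,0,0],"turn": 0},
    {"xyz": [0,0,0],"turn": 0}
  ],
  "claw": 1,
  "squeeze": 40
}}

```text
clock: 5.97
tcp_pos: [0.5857, -0.0187, 0.2186]
orientation: [0.276, -3.129, -0.0]
contact_force: [-3.1, 0.5, 5.0]
grip_width: 0.049
```

{"method": "apply_moves", "body": {
  "deltas": [
    {"xyz": [0,0,0.03],"turn": 0},
    {"xyz": [0,0,0.04],"turn": 0},
    {"xyz": [0,0,0.04],"turn": 0},
    {"xyz": [-0.002,-0.035,0.03],"turn": -0.03},
    {"xyz": [-0.002,-0.035,0],"turn": -0.03},
    {"xyz": [-0.003,-0.035,0],"turn": -0.03},
    {"xyz": [-0.003,-0.035,0],"turn": -0.03},
    {"xyz": [-0.003,-0.035,0],"turn": -0.03},
    {"xyz": [-0.003,-0.035,0],"turn": -0.03},
    {"xyz": [-0.003,-0.035,0],"turn": -0.03},
    {"xyz": [-0.003,-0.035,0],"turn": -0.03},
    {"xyz": [-0.003,-0.035,0],"turn": -0.03}
  ]
}}

```text
clock: 6.97
tcp_pos: [0.5602, -0.3319, 0.3544]
orientation: [-0.149, -3.137, -0.001]
contact_force: [0.4, 0.5, -3.3]
grip_width: 0.0486
```

Run:
```python
from h import *
m,im=snap("wrist","w7.png"); st();m,im=snap("wrist","w7.png"); st()
```

```text
t 7.02 tcp [ 0.5574 -0.3405  0.3549] jawyaw 1.465 F [-0.4 -9.  -1.5] w 0.0486 q7 2.03
t 7.07 tcp [ 0.5577 -0.338   0.3548] jawyaw 1.4663 F [-1.2 -0.1 -2.3] w 0.0485 q7 2.03
```

View pics/w7.png

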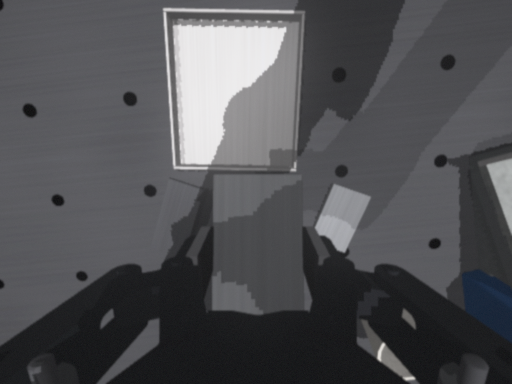

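The plate is held straight in the pads (213–302, 175–310). The tray rim corners are (165,11), (304,12), (297,170) and (175,170).

Run:
```python
from h import *
m,im=load("w7")
c=[ray(m,uv,.025) for uv in [(165,10.5),(304.5,12),(297,170.5),(175,170.5)]]
print(np.round(c,4),[np.linalg.norm(c[i]-c[i-1]).round(4) for i in range(4)])
C=np.mean(c,0); d=c[2]+c[3]-c[0]-c[1]; print(C.round(4),np.arctan2(d[1],d[0]).round(4))
```

```text
[[ 0.3762 -0.4151  0.025 ]
 [ 0.3922 -0.2788  0.025 ]
 [ 0.5488 -0.2966  0.025 ]
 [ 0.5344 -0.4348  0.025 ]] [np.float64(0.1594), np.float64(0.1372), np.float64(0.1576), np.float64(0.139)]
[ 0.4629 -0.3563  0.025 ] -0.1188
```

{"method": "apply_moves", "body": {
  "deltas": [
    {"xyz": [-0.032,-0.006,0],"turn": -0.01},
    {"xyz": [-0.032,-0.006,0],"turn": 0},
    {"xyz": [-0.031,-0.006,-0.02],"turn": 0},
    {"xyz": [0,0,-0.035],"turn": 0},
    {"xyz": [0,0,-0.035],"turn": 0},
    {"xyz": [0,0,-0.035],"turn": 0},
    {"xyz": [0,0,-0.02],"turn": 0},
    {"xyz": [0,0,0],"turn": 0},
    {"xyz": [0,0,0],"turn": 0}
  ]
}}

```text
clock: 7.82
tcp_pos: [0.4655, -0.3479, 0.2093]
orientation: [-0.163, -3.134, -0.002]
contact_force: [0.1, 0.2, -2.2]
grip_width: 0.0486
```

Run:
```python
from h import *
m,im=snap("wrist","w8.png"); st()
```

```text
t 7.87 tcp [ 0.4662 -0.3485  0.2109] jawyaw 1.467 F [ 0.7 -0.1 -3.2] w 0.0489 q7 2.17
```

View pics/w8.png

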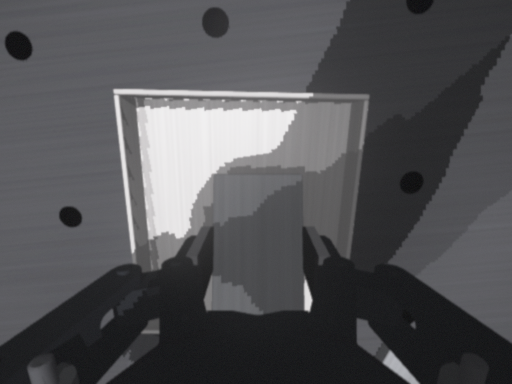

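{"method": "apply_moves", "body": {
  "deltas": [
    {"xyz": [-0.002,-0.008,0],"turn": -0.01},
    {"xyz": [0,0,-0.014],"turn": 0},
    {"xyz": [0,0,0],"turn": 0},
    {"xyz": [0,0,-0.004],"turn": 0},
    {"xyz": [0,0,-0.004],"turn": 0},
    {"xyz": [0,0,-0.003],"turn": 0},
    {"xyz": [0,0,0],"turn": 0}
  ],
  "squeeze": 20
}}

```text
clock: 8.45
tcp_pos: [0.4654, -0.3569, 0.1868]
orientation: [0.178, 3.133, -0.002]
contact_force: [1.0, 0.9, 6.0]
grip_width: 0.0485
```

{"method": "apply_moves", "body": {
  "deltas": [
    {"xyz": [0,0,-0.003],"turn": 0},
    {"xyz": [0,0,-0.002],"turn": 0},
    {"xyz": [0,0,0],"turn": 0}
  ]
}}

```text
clock: 8.7
tcp_pos: [0.467, -0.3569, 0.1827]
orientation: [0.176, 3.129, -0.004]
contact_force: [4.8, 1.6, 8.8]
grip_width: 0.0489
```

Run:
```python
from h import *
m,im=snap("wrist","w9.png"); st()
```

```text
t 8.75 tcp [ 0.4669 -0.3569  0.1828] jawyaw 1.4582 F [4.6 1.1 7.6] w 0.0484 q7 2.19
```

View pics/w9.png

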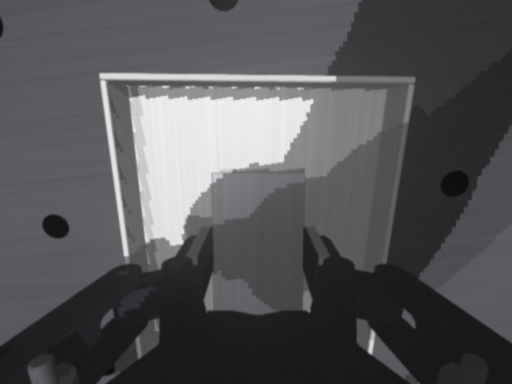

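{"method": "apply_moves", "body": {
  "deltas": [
    {"xyz": [0,0,-0.003],"turn": 0},
    {"xyz": [0,0,-0.003],"turn": 0},
    {"xyz": [0,0,-0.002],"turn": 0},
    {"xyz": [0,0,0],"turn": 0}
  ]
}}

```text
clock: 9.08
tcp_pos: [0.4682, -0.3571, 0.1752]
orientation: [0.175, 3.127, -0.006]
contact_force: [7.8, 0.1, 7.8]
grip_width: 0.0486
```

{"method": "apply_moves", "body": {
  "deltas": [
    {"xyz": [0,0,0],"turn": 0},
    {"xyz": [0,0,0],"turn": 0},
    {"xyz": [0,0,0.02],"turn": 0},
    {"xyz": [0,0,0.04],"turn": 0},
    {"xyz": [0,0,0.04],"turn": 0},
    {"xyz": [0,0,0.04],"turn": 0},
    {"xyz": [0,0,0.02],"turn": 0}
  ],
  "claw": -0.6
}}

```text
clock: 9.67
tcp_pos: [0.464, -0.3573, 0.337]
orientation: [0.18, 3.132, -0.004]
contact_force: [0.8, -1.2, 0.4]
grip_width: 0.0688
```

Run:
```python
from h import *
m,im=snap("wrist","w10.png"); st()
```

```text
t 9.72 tcp [ 0.4647 -0.3579  0.3395] jawyaw 1.4558 F [ 0.9 -0.3  2.2] w 0.0684 q7 2.13
```

View pics/w10.png

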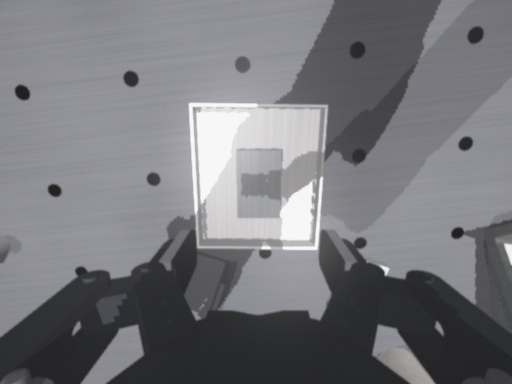

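The finished plate lies flat inside the tray (236–282, 149–218). Next is the plate near (0.618,-0.243).

{"method": "apply_moves", "body": {
  "deltas": [
    {"xyz": [0.025,0.013,0],"turn": -0.04},
    {"xyz": [0.025,0.013,0],"turn": -0.04},
    {"xyz": [0.025,0.013,0],"turn": -0.04},
    {"xyz": [0.025,0.013,0],"turn": -0.04},
    {"xyz": [0.025,0.013,0],"turn": -0.04},
    {"xyz": [0.025,0.013,0],"turn": -0.04},
    {"xyz": [0.025,0.013,0],"turn": -0.04},
    {"xyz": [0.025,0.013,0],"turn": -0.04},
    {"xyz": [0.02,0.013,0],"turn": -0.04},
    {"xyz": [0,0,0],"turn": 0},
    {"xyz": [0,0,0],"turn": 0}
  ]
}}

```text
clock: 10.63
tcp_pos: [0.6846, -0.2376, 0.3311]
orientation: [-0.732, -3.053, -0.0]
contact_force: [-0.1, -1.4, 0.5]
grip_width: 0.0686
```

Run:
```python
from h import *
m,im=snap("wrist","w11.png"); st()
```

```text
t 10.68 tcp [ 0.6835 -0.2393  0.3314] jawyaw 1.0978 F [-0.5 -0.4 -0.1] w 0.0678 q7 1.51
```

View pics/w11.png

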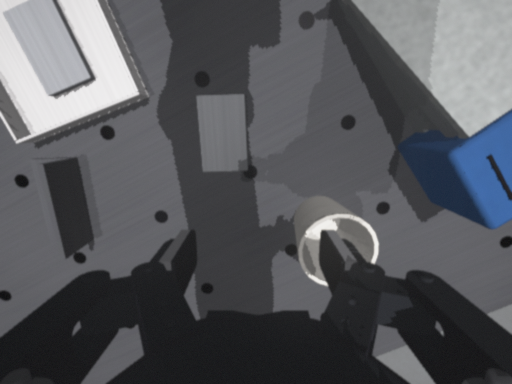

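Plate top corners are (197,95), (244,94), (247,171) and (202,171).

```bash
cat >> h.py <<'E'
def plate(m,cs,z=.01):
    "corners: robot-side L,R, far R,L in image order (top-left,top-right,bottom-right,bottom-left)"
    c=[ray(m,uv,z) for uv in cs]; C=np.mean(c,0)
    l=[np.linalg.norm(c[i]-c[i-1]).round(4) for i in range(4)]
    d=(c[2]+c[3]-c[0]-c[1]); y=np.arctan2(d[1],d[0]); o=readout.get_obs()["tcp_pos"]
    print("C",C.round(4),"edges",l,"yaw",y.round(3),"-> move",(C-o)[:2].round(4),"turn",((y+np.pi/2-yaw()+np.pi/2)%np.pi-np.pi/2).round(3))
E
python3 - <<'E'
from h import *
m,im=load("w11")
plate(m,[(197,95),(244,94),(247,171),(202,171)])
E
```

```text
C [ 0.6193 -0.2463  0.01  ] edges [np.float64(0.0791), np.float64(0.0483), np.float64(0.0801), np.float64(0.0497)] yaw -0.451 -> move [-0.0642 -0.007 ] turn 0.022
```

{"method": "apply_moves", "body": {
  "deltas": [
    {"xyz": [-0.022,-0.002,0],"turn": 0.022},
    {"xyz": [-0.022,-0.003,0],"turn": 0},
    {"xyz": [-0.02,-0.002,-0.03],"turn": 0},
    {"xyz": [0,0,-0.035],"turn": 0},
    {"xyz": [0,0,-0.03],"turn": 0},
    {"xyz": [0,0,0],"turn": 0},
    {"xyz": [0,0,0],"turn": 0},
    {"xyz": [0,0,0],"turn": 0}
  ]
}}

```text
clock: 11.35
tcp_pos: [0.6201, -0.2475, 0.2391]
orientation: [0.705, 3.06, -0.001]
contact_force: [-0.3, -0.9, 1.1]
grip_width: 0.0681
```

Run:
```python
from h import *
m,im=snap("wrist","w12.png"); st()
```

```text
t 11.4 tcp [ 0.6205 -0.2474  0.2398] jawyaw 1.1182 F [ 0.4 -0.3  1.2] w 0.0682 q7 1.6
```

View pics/w12.png

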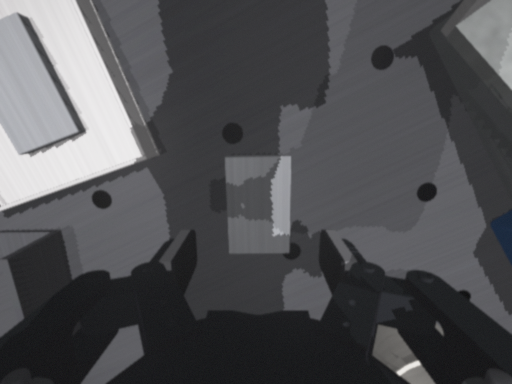

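{"method": "apply_moves", "body": {
  "deltas": [
    {"xyz": [-0.001,0.001,-0.03],"turn": 0},
    {"xyz": [0,0,-0.026],"turn": 0},
    {"xyz": [0,0,-0.0095],"turn": 0},
    {"xyz": [0,0,0],"turn": 0},
    {"xyz": [0,0,0],"turn": 0}
  ]
}}

```text
clock: 11.82
tcp_pos: [0.6195, -0.2458, 0.1733]
orientation: [0.704, 3.06, -0.001]
contact_force: [-0.2, -0.4, -0.0]
grip_width: 0.0684
```

{"method": "apply_moves", "body": {
  "deltas": [
    {"xyz": [0,0,0],"turn": 0},
    {"xyz": [0,0,0],"turn": 0},
    {"xyz": [0,0,0],"turn": 0},
    {"xyz": [0,0,0],"turn": 0}
  ],
  "claw": 1,
  "squeeze": 30
}}

```text
clock: 12.15
tcp_pos: [0.6199, -0.246, 0.1743]
orientation: [0.703, 3.058, -0.001]
contact_force: [-0.5, -0.1, 5.4]
grip_width: 0.049
```

{"method": "apply_moves", "body": {
  "deltas": [
    {"xyz": [0,0,0.03],"turn": 0},
    {"xyz": [0,0,0.04],"turn": 0},
    {"xyz": [0,0,0.04],"turn": 0},
    {"xyz": [-0.004,0.025,0.025],"turn": 0.07},
    {"xyz": [-0.004,0.025,0],"turn": 0.07},
    {"xyz": [-0.004,0.025,0],"turn": 0.07},
    {"xyz": [-0.004,0.025,0],"turn": 0.07},
    {"xyz": [-0.004,0.025,0],"turn": 0.07},
    {"xyz": [-0.004,0.025,0],"turn": 0.07},
    {"xyz": [-0.004,0.025,0],"turn": 0.07},
    {"xyz": [-0.004,0.025,0],"turn": 0.07},
    {"xyz": [-0.0,0.025,0],"turn": 0.065}
  ]
}}

```text
clock: 13.15
tcp_pos: [0.5859, -0.0194, 0.3074]
orientation: [0.276, -3.129, 0.0]
contact_force: [-0.1, -0.4, -3.2]
grip_width: 0.0489
```

{"method": "apply_moves", "body": {
  "deltas": [
    {"xyz": [0,0,0],"turn": 0},
    {"xyz": [0,0,0],"turn": 0},
    {"xyz": [0,0,0],"turn": 0}
  ]
}}

```text
clock: 13.4
tcp_pos: [0.5869, -0.021, 0.3074]
orientation: [-0.27, 3.13, -0.001]
contact_force: [-1.2, -1.2, -2.3]
grip_width: 0.0486
```

Run:
```python
from h import *
m,im=snap("wrist","w13.png"); st()
```

```text
t 13.45 tcp [ 0.5869 -0.0216  0.3072] jawyaw 1.7419 F [ 0.   0.1 -3.1] w 0.0486 q7 1.74
```

View pics/w13.png

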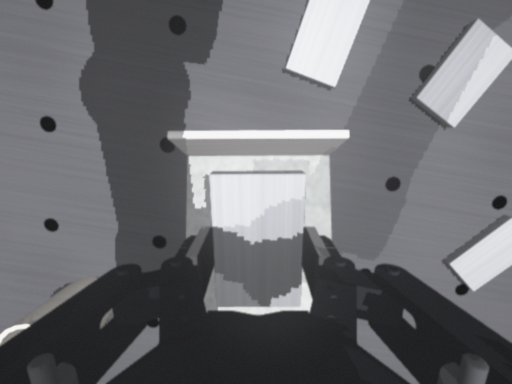

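```bash
cat >> h.py <<'E'
O=np.array([.5505,-.0261,.032]); Y=.1745; S,C_=np.sin(np.radians(20)),np.cos(np.radians(20))
H=np.array([np.cos(Y),np.sin(Y),0]); BY=np.array([-H[1],H[0],0]); BX=C_*H+S*np.array([0,0,1]); BN=-S*H+C_*np.array([0,0,1])
def held(m,L,R_,zc=.169):
    o=readout.get_obs()["tcp_pos"]; z=o[2]-zc+.005
    a,b=ray(m,L,z),ray(m,R_,z); c=(a+b)/2+.04*H; c[2]=o[2]-zc
    q=c-O; print("w",np.linalg.norm(a-b).round(4),"held centre rel tcp",(c-o).round(4),"bed-h",(q@H).round(4),"bed-y",(q@BY).round(4),"edge yaw err",(np.arctan2((b-a)[1],(b-a)[0])-Y-np.pi/2).round(3))
def bedplate(m,cs,k):
    "corners TL,TR,BR,BL of top face of plate k on bed"
    pc=[plane(m,uv,O+(.01*k+.01)*BN,BN) for uv in cs]
    for p in pc: q=p-O; print("  bed xy",(q@BX).round(4),(q@BY).round(4))
    q=np.mean(pc,0)-O; d=pc[2]+pc[3]-pc[0]-pc[1]; print("centre x",(q@BX).round(4),"y",(q@BY).round(4),"yaw",np.arctan2(d@BY,d@BX).round(4))
E
python3 - <<'E'
from h import *
m,im=load("w13"); held(m,(211,172),(304,172))
for k in range(4):
    x,z=.0415,.005+.01*k; p=O+x*BX+z*BN; print(k,p.round(4),"h",((p-O)@H).round(4),"contact TCP z",(p[2]+.0142+.169).round(4),"flat TCP z",(p[2]+.169).round(4))
E
```

```text
w 0.0472 held centre rel tcp [-0.0018  0.0004 -0.169 ] bed-h 0.0349 bed-y -0.0012 edge yaw err -0.002
0 [ 0.5872 -0.0196  0.0509] h 0.0373 contact TCP z 0.2341 flat TCP z 0.2199
1 [ 0.5839 -0.0202  0.0603] h 0.0339 contact TCP z 0.2435 flat TCP z 0.2293
2 [ 0.5805 -0.0208  0.0697] h 0.0304 contact TCP z 0.2529 flat TCP z 0.2387
3 [ 0.5771 -0.0214  0.0791] h 0.027 contact TCP z 0.2623 flat TCP z 0.2481
```

{"method": "apply_moves", "body": {
  "deltas": [
    {"xyz": [0.003,0.002,-0.02],"turn": 0.003},
    {"xyz": [0,0,-0.03],"turn": 0},
    {"xyz": [0,0,-0.019],"turn": 0},
    {"xyz": [0,0,0],"turn": 0},
    {"xyz": [0,0,-0.003],"turn": 0},
    {"xyz": [0,0,-0.003],"turn": 0},
    {"xyz": [0,0,-0.003],"turn": 0},
    {"xyz": [0,0,0],"turn": 0}
  ],
  "squeeze": 20
}}

```text
clock: 14.12
tcp_pos: [0.5897, -0.0195, 0.2301]
orientation: [0.274, -3.129, 0.001]
contact_force: [-4.9, -1.6, 3.5]
grip_width: 0.0488
```

{"method": "apply_moves", "body": {
  "deltas": [
    {"xyz": [0,0,-0.003],"turn": 0},
    {"xyz": [0,0,-0.003],"turn": 0},
    {"xyz": [0,0,0],"turn": 0}
  ]
}}

```text
clock: 14.37
tcp_pos: [0.5896, -0.0196, 0.2242]
orientation: [0.274, -3.129, 0.001]
contact_force: [-5.9, -1.0, 2.9]
grip_width: 0.0487
```

Run:
```python
from h import *
m,im=snap("wrist","w14.png"); st()
```

```text
t 14.42 tcp [ 0.5896 -0.0195  0.2244] jawyaw 1.7456 F [-5.1 -2.3  3.1] w 0.0487 q7 1.76
```

View pics/w14.png

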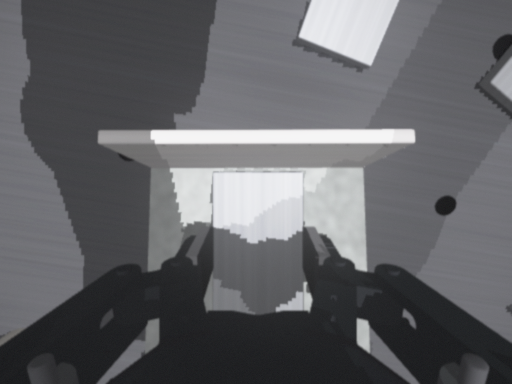

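{"method": "apply_moves", "body": {
  "deltas": [
    {"xyz": [0,0,-0.003],"turn": 0},
    {"xyz": [0,0,-0.002],"turn": 0},
    {"xyz": [-0.002,0,0],"turn": 0},
    {"xyz": [-0.002,-0.0005,0],"turn": 0},
    {"xyz": [0,0,0],"turn": 0}
  ]
}}

```text
clock: 14.83
tcp_pos: [0.587, -0.0194, 0.2199]
orientation: [-0.274, 3.125, -0.001]
contact_force: [1.5, -1.6, 2.6]
grip_width: 0.0491
```

Run:
```python
from h import *
m,im=snap("wrist","w15.png"); st()
```

```text
t 14.88 tcp [ 0.5871 -0.0194  0.2198] jawyaw 1.7461 F [-0.8 -1.2  8. ] w 0.0487 q7 1.76
```

View pics/w15.png

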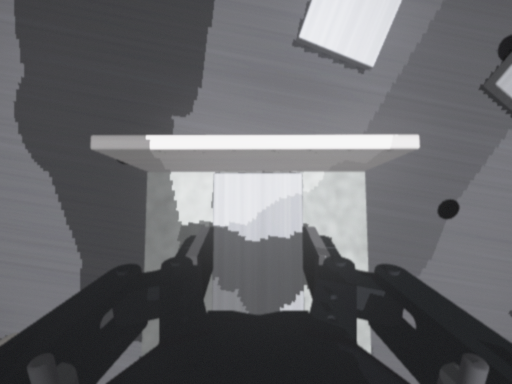

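{"method": "apply_moves", "body": {
  "deltas": [
    {"xyz": [-0.001,0,-0.0015],"turn": 0},
    {"xyz": [-0.0015,0,0],"turn": 0},
    {"xyz": [0,0,0],"turn": 0},
    {"xyz": [0,0,0],"turn": 0}
  ]
}}

```text
clock: 15.22
tcp_pos: [0.5861, -0.0194, 0.2197]
orientation: [-0.274, 3.121, -0.001]
contact_force: [2.1, -2.1, 16.0]
grip_width: 0.0487
```

{"method": "apply_moves", "body": {
  "deltas": [
    {"xyz": [0,0,0],"turn": 0},
    {"xyz": [0,0,0],"turn": 0},
    {"xyz": [0,0,0.01],"turn": 0},
    {"xyz": [0.005,0,0.03],"turn": 0},
    {"xyz": [0.02,0,0.04],"turn": 0},
    {"xyz": [0.03,0,0.02],"turn": 0},
    {"xyz": [0.02,0,0.01],"turn": 0},
    {"xyz": [0,0,0],"turn": 0},
    {"xyz": [0,0,0],"turn": 0}
  ],
  "claw": -0.6
}}

```text
clock: 15.97
tcp_pos: [0.6575, -0.0186, 0.3244]
orientation: [-0.277, 3.128, 0.0]
contact_force: [-1.4, -0.3, -0.1]
grip_width: 0.0686
```

Run:
```python
from h import *
m,im=snap("wrist","w16.png"); st()
cv2.imwrite("pics/w16z.png",cv2.resize(im[60:260,130:400],None,fx=2.9,fy=2.9,interpolation=cv2.INTER_CUBIC))
```

```text
t 16.02 tcp [ 0.6564 -0.0188  0.3233] jawyaw 1.7471 F [-0.5 -0.5 -1.1] w 0.0683 q7 1.75
```

View pics/w16z.png

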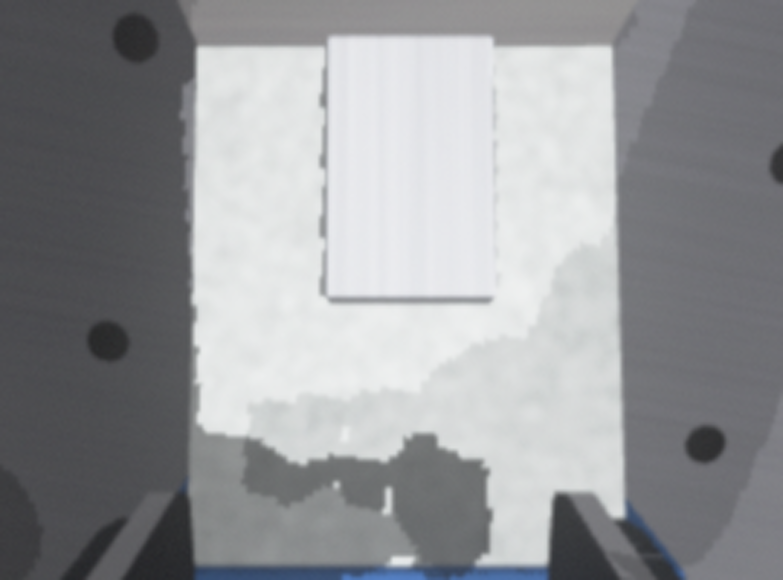

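Run:
```python
from h import *
m,im=load("w16"); f=lambda a:(a[0]/2.9+130,a[1]/2.9+60)
bedplate(m,[f(a) for a in [(328,37),(493,36),(492,297),(327,298)]],0)
F=[ray(m,f(a),.032)for a in [(196,46),(612,44)]]
for p in F: q=p-O; print("foot check x,y",(q@H).round(4),(q@BY).round(4))
```

```text
bed xy 0.003 -0.0239
  bed xy 0.0026 0.0257
  bed xy 0.082 0.0245
  bed xy 0.0824 -0.0236
centre x 0.0425 y 0.0007 yaw -0.0059
foot check x,y 0.0005 -0.0658
foot check x,y -0.0005 0.0646
```

View pics/w16.png

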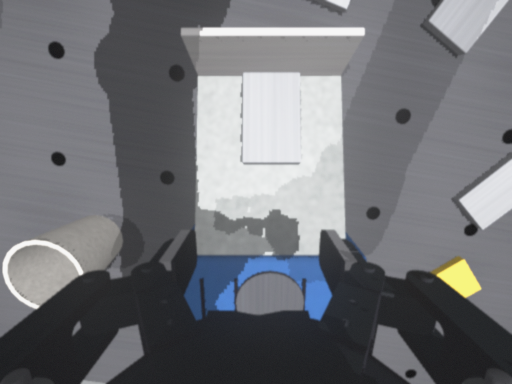

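Plate 1 is centred (y about 0.7 mm) but may sit about 1 mm off the backstop, so I'll regrip it and drag it home.

{"method": "apply_moves", "body": {
  "deltas": [
    {"xyz": [-0.035,0,-0.01],"turn": 0},
    {"xyz": [-0.035,-0.001,-0.03],"turn": 0},
    {"xyz": [0,0,-0.03],"turn": 0},
    {"xyz": [0,0,-0.025],"turn": 0},
    {"xyz": [0,0,-0.0085],"turn": 0},
    {"xyz": [0,0,0],"turn": 0},
    {"xyz": [0,0,0],"turn": 0}
  ]
}}

```text
clock: 16.6
tcp_pos: [0.5903, -0.0198, 0.2231]
orientation: [0.276, -3.128, 0.0]
contact_force: [0.3, 0.2, -0.0]
grip_width: 0.0685
```

{"method": "apply_moves", "body": {
  "deltas": [
    {"xyz": [0,0,0],"turn": 0},
    {"xyz": [0,0,0],"turn": 0},
    {"xyz": [0,0,0],"turn": 0},
    {"xyz": [-0.002,-0.0003,0],"turn": 0},
    {"xyz": [-0.002,-0.0003,0],"turn": 0},
    {"xyz": [0,0,0],"turn": 0}
  ],
  "claw": 1,
  "squeeze": 30
}}

```text
clock: 17.1
tcp_pos: [0.5888, -0.0198, 0.2249]
orientation: [-0.277, 3.121, -0.0]
contact_force: [7.5, 0.6, 0.4]
grip_width: 0.0486
```

Run:
```python
from h import *
m,im=snap("wrist","w17.png"); st()
```

```text
t 17.15 tcp [ 0.5888 -0.0198  0.2248] jawyaw 1.7479 F [ 8.   0.4 -0.4] w 0.0488 q7 1.76
```

View pics/w17.png

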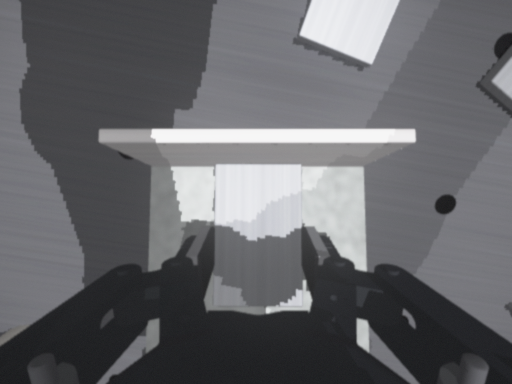

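{"method": "apply_moves", "body": {
  "deltas": [
    {"xyz": [0.001,0,0],"turn": 0},
    {"xyz": [0,0,0],"turn": 0},
    {"xyz": [0,0,0.03],"turn": 0},
    {"xyz": [0,0,0.04],"turn": 0},
    {"xyz": [-0.01,0.005,0.03],"turn": -0.05},
    {"xyz": [-0.02,0.01,0],"turn": -0.09},
    {"xyz": [-0.02,0.01,0],"turn": -0.09},
    {"xyz": [-0.02,0.01,0],"turn": -0.085},
    {"xyz": [-0.01,0.005,0],"turn": 0},
    {"xyz": [0,0,0],"turn": 0},
    {"xyz": [0,0,0],"turn": 0}
  ],
  "claw": -0.6
}}

```text
clock: 18.07
tcp_pos: [0.5075, 0.0196, 0.3232]
orientation: [0.213, 3.134, -0.0]
contact_force: [0.4, -0.5, 1.3]
grip_width: 0.0683
```

Run:
```python
from h import *
m,im=snap("wrist","w18.png"); st()
```

```text
t 18.12 tcp [0.5081 0.0193 0.3233] jawyaw 1.4338 F [ 0.3  0.7 -0.1] w 0.0682 q7 1.35
```

View pics/w18.png

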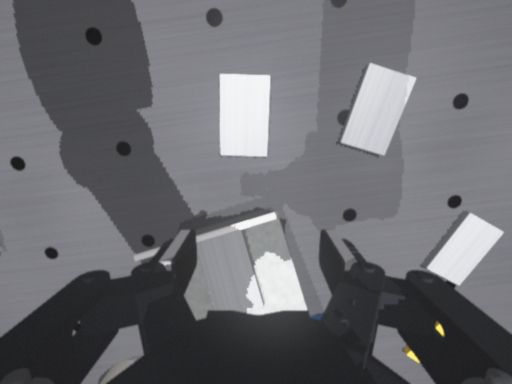

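Plate p3 corners are (221,74), (270,75), (267,156) and (220,154). p2 is at (371,64)–(384,154) and p1 at (471,213)–(463,286).

Run:
```python
from h import *
m,im=load("w18")
plate(m,[(221,74),(270,75),(267,156),(220,154)])
plate(m,[(371,64),(415,77),(384,154),(342,142)])
```

```text
C [0.4347 0.0162 0.01  ] edges [np.float64(0.0782), np.float64(0.048), np.float64(0.0793), np.float64(0.0497)] yaw -0.174 -> move [-0.0734 -0.0031] turn -0.037
C [0.4475 0.1508 0.01  ] edges [np.float64(0.0778), np.float64(0.0461), np.float64(0.0783), np.float64(0.0471)] yaw -0.415 -> move [-0.0606  0.1315] turn -0.278
```

{"method": "apply_moves", "body": {
  "deltas": [
    {"xyz": [-0.025,-0.001,0],"turn": -0.037},
    {"xyz": [-0.025,-0.001,0],"turn": 0},
    {"xyz": [-0.0215,-0.001,-0.03],"turn": 0},
    {"xyz": [0,0,-0.03],"turn": 0},
    {"xyz": [0,0,-0.03],"turn": 0},
    {"xyz": [0,0,0],"turn": 0},
    {"xyz": [0,0,0],"turn": 0}
  ]
}}

```text
clock: 18.7
tcp_pos: [0.4365, 0.016, 0.2324]
orientation: [-0.276, -3.127, 0.002]
contact_force: [0.3, -0.2, 0.5]
grip_width: 0.0684
```

Run:
```python
from h import *
m,im=snap("wrist","w19.png"); st()
```

```text
t 18.75 tcp [0.4371 0.0162 0.2335] jawyaw 1.3944 F [0.2 0.3 0.5] w 0.0684 q7 1.33
```

View pics/w19.png

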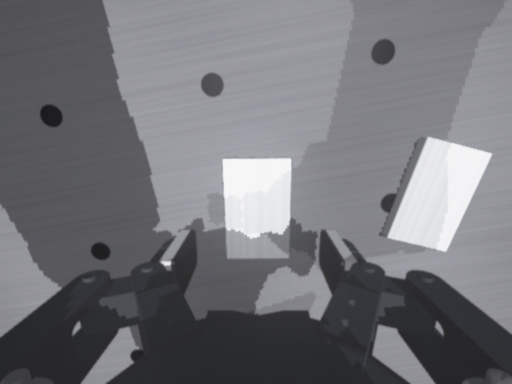

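{"method": "apply_moves", "body": {
  "deltas": [
    {"xyz": [-0.001,0,-0.03],"turn": 0},
    {"xyz": [0,0,-0.022],"turn": 0},
    {"xyz": [0,0,-0.0075],"turn": 0},
    {"xyz": [0,0,0],"turn": 0},
    {"xyz": [0,0,0],"turn": 0}
  ]
}}

```text
clock: 19.17
tcp_pos: [0.4359, 0.0166, 0.1747]
orientation: [0.276, 3.128, 0.001]
contact_force: [-0.5, -0.6, -0.7]
grip_width: 0.0682
```

{"method": "apply_moves", "body": {
  "deltas": [
    {"xyz": [0,0,0],"turn": 0},
    {"xyz": [0,0,0],"turn": 0},
    {"xyz": [0,0,0],"turn": 0},
    {"xyz": [0,0,0],"turn": 0}
  ],
  "claw": 1,
  "squeeze": 30
}}

```text
clock: 19.5
tcp_pos: [0.4357, 0.0165, 0.1752]
orientation: [0.276, 3.127, 0.001]
contact_force: [-1.4, -1.6, 7.9]
grip_width: 0.0488
```

{"method": "apply_moves", "body": {
  "deltas": [
    {"xyz": [0,0,0.035],"turn": 0},
    {"xyz": [0,0,0.04],"turn": 0},
    {"xyz": [0,0,0.04],"turn": 0.02},
    {"xyz": [0.025,-0.006,0.025],"turn": 0.055},
    {"xyz": [0.025,-0.006,0],"turn": 0.055},
    {"xyz": [0.025,-0.006,0],"turn": 0.055},
    {"xyz": [0.025,-0.006,0],"turn": 0.055},
    {"xyz": [0.025,-0.006,0],"turn": 0.055},
    {"xyz": [0.023,-0.007,0],"turn": 0.055},
    {"xyz": [0,0,0],"turn": 0},
    {"xyz": [0,0,0],"turn": 0},
    {"xyz": [0,0,0],"turn": 0}
  ]
}}

```text
clock: 20.5
tcp_pos: [0.5821, -0.0203, 0.3136]
orientation: [0.272, -3.128, -0.0]
contact_force: [-0.9, 0.6, -2.8]
grip_width: 0.0488
```

Run:
```python
from h import *
m,im=snap("wrist","w20.png"); st()
```

```text
t 20.55 tcp [ 0.5818 -0.0201  0.3136] jawyaw 1.7449 F [-1.1 -0.4 -4.3] w 0.0491 q7 1.75
```

View pics/w20.png

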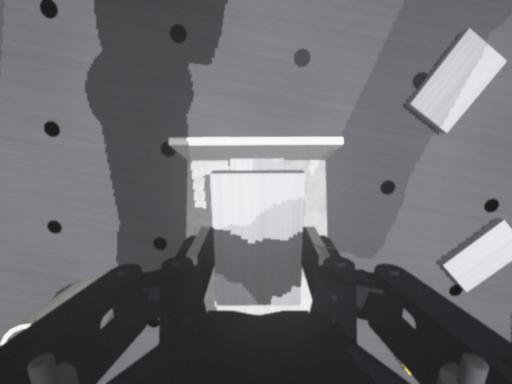

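{"method": "apply_moves", "body": {
  "deltas": [
    {"xyz": [0.004,0,-0.02],"turn": 0},
    {"xyz": [0,0,-0.03],"turn": 0},
    {"xyz": [0,0,-0.0165],"turn": 0},
    {"xyz": [0,0,0],"turn": 0},
    {"xyz": [0,0,-0.003],"turn": 0},
    {"xyz": [0,0,-0.003],"turn": 0},
    {"xyz": [0,0,-0.003],"turn": 0},
    {"xyz": [0,0,0],"turn": 0}
  ],
  "squeeze": 20
}}

```text
clock: 21.22
tcp_pos: [0.5864, -0.0202, 0.2392]
orientation: [0.273, -3.129, -0.001]
contact_force: [-5.2, -0.1, 5.6]
grip_width: 0.0488
```

{"method": "apply_moves", "body": {
  "deltas": [
    {"xyz": [0,0,-0.003],"turn": 0},
    {"xyz": [0,0,-0.003],"turn": 0},
    {"xyz": [0,0,0],"turn": 0}
  ]
}}

```text
clock: 21.47
tcp_pos: [0.5863, -0.0203, 0.2332]
orientation: [0.273, -3.129, -0.001]
contact_force: [-6.1, 0.1, 4.2]
grip_width: 0.0485
```

Run:
```python
from h import *
m,im=snap("wrist","w21.png"); st()
```

```text
t 21.52 tcp [ 0.5863 -0.0203  0.2333] jawyaw 1.745 F [-5.6 -0.   3.5] w 0.0484 q7 1.77
```

View pics/w21.png

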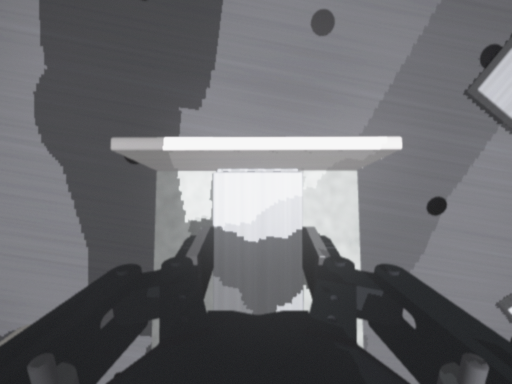

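{"method": "apply_moves", "body": {
  "deltas": [
    {"xyz": [0,0,-0.003],"turn": 0},
    {"xyz": [0,0,-0.002],"turn": 0},
    {"xyz": [-0.002,0,0],"turn": 0},
    {"xyz": [-0.002,-0.0005,0],"turn": 0},
    {"xyz": [-0.001,0,-0.001],"turn": 0},
    {"xyz": [-0.002,0,0],"turn": 0},
    {"xyz": [0,0,0],"turn": 0}
  ]
}}

```text
clock: 22.1
tcp_pos: [0.5823, -0.0206, 0.2299]
orientation: [-0.272, 3.121, 0.0]
contact_force: [0.4, -0.1, 9.7]
grip_width: 0.049
```

Run:
```python
from h import *
m,im=snap("wrist","w22.png"); st()
```

```text
t 22.15 tcp [ 0.5824 -0.0206  0.2299] jawyaw 1.7448 F [ 0.1 -0.4 11.1] w 0.049 q7 1.78
```

View pics/w22.png

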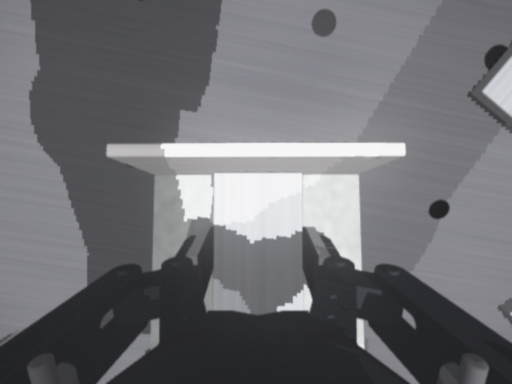

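{"method": "apply_moves", "body": {
  "deltas": [
    {"xyz": [0,0,0],"turn": 0},
    {"xyz": [0,0,0.0],"turn": 0},
    {"xyz": [0.003,0,0.003],"turn": 0},
    {"xyz": [0,0,0],"turn": 0}
  ],
  "claw": -0.6
}}

```text
clock: 22.48
tcp_pos: [0.5836, -0.0209, 0.2299]
orientation: [-0.273, 3.128, -0.0]
contact_force: [-0.3, 0.7, 0.4]
grip_width: 0.0684
```

{"method": "apply_moves", "body": {
  "deltas": [
    {"xyz": [0,0,0],"turn": 0},
    {"xyz": [0,0,0],"turn": 0},
    {"xyz": [0,0,0],"turn": 0},
    {"xyz": [-0.002,-0.0003,0],"turn": 0},
    {"xyz": [-0.002,-0.0003,0],"turn": 0},
    {"xyz": [0,0,0],"turn": 0}
  ],
  "claw": 1,
  "squeeze": 30
}}

```text
clock: 22.98
tcp_pos: [0.5805, -0.021, 0.2297]
orientation: [-0.274, 3.124, -0.0]
contact_force: [6.7, 1.2, -2.5]
grip_width: 0.049
```

{"method": "apply_moves", "body": {
  "deltas": [
    {"xyz": [-0.002,-0.0003,0],"turn": 0},
    {"xyz": [0,0,0],"turn": 0}
  ]
}}

```text
clock: 23.15
tcp_pos: [0.5797, -0.0211, 0.2302]
orientation: [-0.274, 3.12, -0.0]
contact_force: [10.0, 1.6, -3.9]
grip_width: 0.0488
```

{"method": "apply_moves", "body": {
  "deltas": [
    {"xyz": [0.002,0,0],"turn": 0},
    {"xyz": [0,0,0],"turn": 0},
    {"xyz": [0,0,0.03],"turn": 0},
    {"xyz": [0.01,0,0.04],"turn": 0},
    {"xyz": [0.03,0,0.03],"turn": 0},
    {"xyz": [0.03,0,0],"turn": 0},
    {"xyz": [0,0,0],"turn": 0},
    {"xyz": [0,0,0],"turn": 0}
  ],
  "claw": -0.6
}}

```text
clock: 23.82
tcp_pos: [0.6488, -0.0218, 0.3282]
orientation: [0.273, -3.129, 0.0]
contact_force: [-0.6, -0.4, -1.0]
grip_width: 0.0684
```

Run:
```python
from h import *
m,im=snap("wrist","w23.png"); st()
cv2.imwrite("pics/w23z.png",cv2.resize(im[20:220,130:400],None,fx=2.9,fy=2.9,interpolation=cv2.INTER_CUBIC))
```

```text
t 23.87 tcp [ 0.6477 -0.0219  0.3275] jawyaw 1.7447 F [-0.6  0.9 -1.1] w 0.0684 q7 1.77
```

View pics/w23z.png

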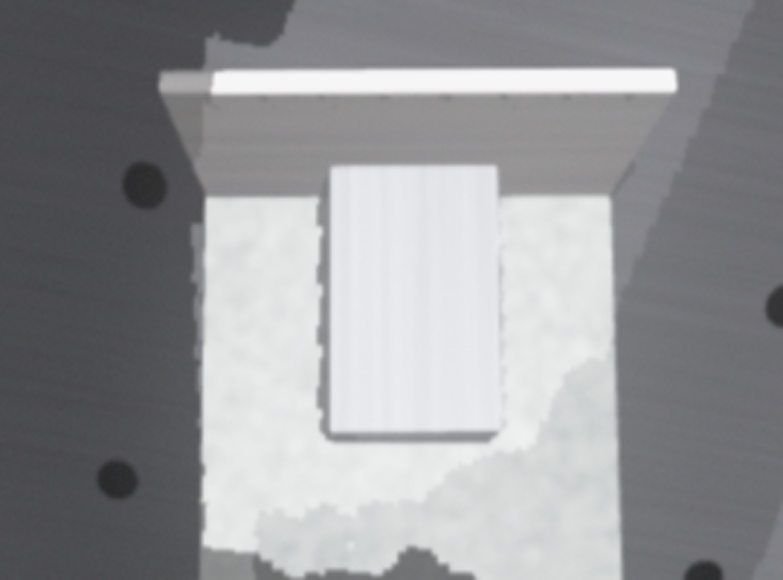

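Run:
```python
from h import *
m,im=load("w23"); f=lambda a:(a[0]/2.9+130,a[1]/2.9+20)
bedplate(m,[f(a) for a in [(330,166),(498,165),(499,431),(330,432)]],1)
for a in [(206,196),(610,194)]: q=ray(m,f(a),.032)-O; print("foot check",(q@H).round(4),(q@BY).round(4))
```

```text
bed xy 0.0011 -0.0245
  bed xy 0.0007 0.0252
  bed xy 0.0803 0.0244
  bed xy 0.0806 -0.0241
centre x 0.0407 y 0.0002 yaw -0.003
foot check 0.0002 -0.0654
foot check -0.0004 0.0645
```

{"method": "apply_moves", "body": {
  "deltas": [
    {"xyz": [-0.015,0.018,0],"turn": -0.065},
    {"xyz": [-0.015,0.018,0],"turn": -0.065},
    {"xyz": [-0.015,0.018,0],"turn": -0.065},
    {"xyz": [-0.015,0.018,0],"turn": -0.065},
    {"xyz": [-0.015,0.018,0],"turn": -0.065},
    {"xyz": [-0.015,0.018,0],"turn": -0.065},
    {"xyz": [-0.015,0.018,0],"turn": -0.065},
    {"xyz": [-0.015,0.018,0],"turn": -0.065},
    {"xyz": [-0.012,0.018,0],"turn": -0.065},
    {"xyz": [0,0,0],"turn": 0},
    {"xyz": [0,0,0],"turn": 0}
  ]
}}

```text
clock: 24.78
tcp_pos: [0.5146, 0.1409, 0.3277]
orientation: [-0.635, -3.074, 0.002]
contact_force: [0.2, -0.5, -1.4]
grip_width: 0.068
```

Run:
```python
from h import *
m,im=snap("wrist","w24.png"); st()
```

```text
t 24.83 tcp [0.5154 0.1398 0.328 ] jawyaw 1.1614 F [ 0.5 -1.3  0. ] w 0.0682 q7 0.89
```

View pics/w24.png

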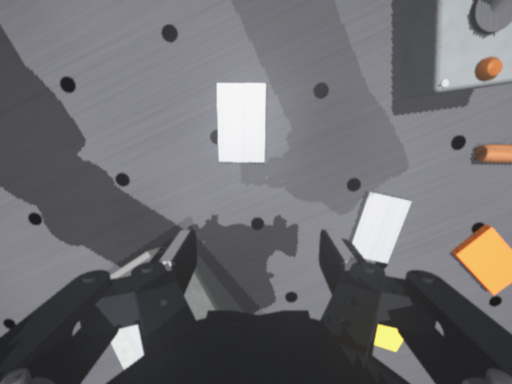

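Plate 2 is touching the backstop and centred. p2 corners are (218,83), (266,83), (265,162) and (220,162).

Run:
```python
from h import *
m,im=load("w24")
plate(m,[(218,83),(266,83),(265,162),(220,162)])
```

```text
C [0.4485 0.1514 0.01  ] edges [np.float64(0.0797), np.float64(0.0482), np.float64(0.0796), np.float64(0.0487)] yaw -0.415 -> move [-0.067   0.0116] turn -0.006
```

{"method": "apply_moves", "body": {
  "deltas": [
    {"xyz": [-0.023,0.004,0],"turn": -0.006},
    {"xyz": [-0.023,0.004,0],"turn": 0},
    {"xyz": [-0.021,0.004,-0.03],"turn": 0},
    {"xyz": [0,0,-0.03],"turn": 0},
    {"xyz": [0,0,-0.03],"turn": 0},
    {"xyz": [0,0,0],"turn": 0},
    {"xyz": [0,0,0],"turn": 0}
  ]
}}

```text
clock: 25.42
tcp_pos: [0.4492, 0.1508, 0.2377]
orientation: [-0.652, -3.07, 0.005]
contact_force: [0.7, -0.5, 0.3]
grip_width: 0.0682
```

Run:
```python
from h import *
m,im=snap("wrist","w25.png"); st()
```

```text
t 25.47 tcp [0.45   0.1512 0.239 ] jawyaw 1.1523 F [0.1 0.8 0. ] w 0.0685 q7 0.85
```

View pics/w25.png

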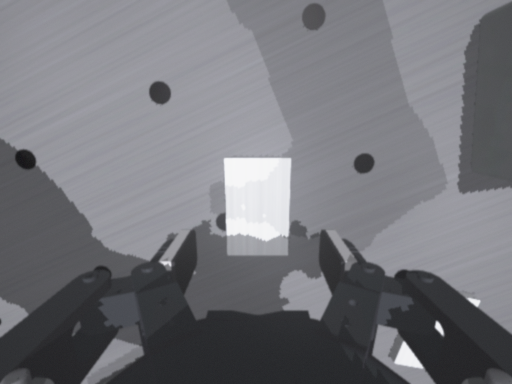

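{"method": "apply_moves", "body": {
  "deltas": [
    {"xyz": [-0.001,0,-0.03],"turn": 0},
    {"xyz": [0,0,-0.026],"turn": 0},
    {"xyz": [0,0,-0.0085],"turn": 0},
    {"xyz": [0,0,0],"turn": 0},
    {"xyz": [0,0,0],"turn": 0}
  ]
}}

```text
clock: 25.88
tcp_pos: [0.4492, 0.1521, 0.1752]
orientation: [0.651, 3.072, 0.001]
contact_force: [-0.2, -1.0, 0.2]
grip_width: 0.0685
```

{"method": "apply_moves", "body": {
  "deltas": [
    {"xyz": [0,0,0],"turn": 0},
    {"xyz": [0,0,0],"turn": 0},
    {"xyz": [0,0,0],"turn": 0},
    {"xyz": [0,0,0],"turn": 0}
  ],
  "claw": 1,
  "squeeze": 30
}}

```text
clock: 26.22
tcp_pos: [0.449, 0.152, 0.1758]
orientation: [0.651, 3.072, 0.002]
contact_force: [-2.0, -2.6, 8.5]
grip_width: 0.0493
```

{"method": "apply_moves", "body": {
  "deltas": [
    {"xyz": [0,0,0.035],"turn": 0},
    {"xyz": [0,0,0.04],"turn": 0},
    {"xyz": [0,0,0.04],"turn": 0.033},
    {"xyz": [0.018,-0.022,0.03],"turn": 0.07},
    {"xyz": [0.018,-0.022,0],"turn": 0.07},
    {"xyz": [0.018,-0.022,0],"turn": 0.07},
    {"xyz": [0.018,-0.022,0],"turn": 0.07},
    {"xyz": [0.018,-0.022,0],"turn": 0.07},
    {"xyz": [0.018,-0.022,0],"turn": 0.07},
    {"xyz": [0.018,-0.022,0],"turn": 0.07},
    {"xyz": [0.008,-0.018,0],"turn": 0.07},
    {"xyz": [0,0,0],"turn": 0}
  ]
}}

```text
clock: 27.22
tcp_pos: [0.5835, -0.0251, 0.3201]
orientation: [-0.271, 3.128, -0.005]
contact_force: [-0.3, -1.8, -3.2]
grip_width: 0.0487
```

{"method": "apply_moves", "body": {
  "deltas": [
    {"xyz": [0,0,0],"turn": 0},
    {"xyz": [0,0,0],"turn": 0},
    {"xyz": [0,0,0],"turn": 0}
  ]
}}

```text
clock: 27.47
tcp_pos: [0.5819, -0.0185, 0.3193]
orientation: [0.278, -3.129, -0.001]
contact_force: [-0.4, 0.9, -2.5]
grip_width: 0.0488
```

Run:
```python
from h import *
m,im=snap("wrist","w26.png"); st()
```

```text
t 27.52 tcp [ 0.5819 -0.0184  0.3192] jawyaw 1.7485 F [-0.1  0.1 -4.2] w 0.0488 q7 1.77
```

View pics/w26.png

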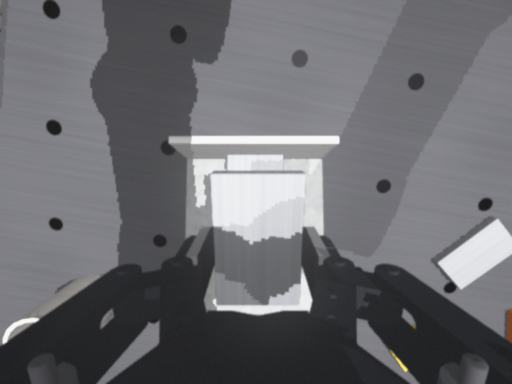

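{"method": "apply_moves", "body": {
  "deltas": [
    {"xyz": [0.001,-0.002,-0.02],"turn": -0.003},
    {"xyz": [0,0,-0.03],"turn": 0},
    {"xyz": [0,0,-0.012],"turn": 0},
    {"xyz": [0,0,0],"turn": 0},
    {"xyz": [0,0,-0.003],"turn": 0},
    {"xyz": [0,0,-0.003],"turn": 0},
    {"xyz": [0,0,-0.003],"turn": 0},
    {"xyz": [0,0,0],"turn": 0}
  ],
  "squeeze": 20
}}

```text
clock: 28.18
tcp_pos: [0.5833, -0.0216, 0.249]
orientation: [0.272, -3.13, -0.001]
contact_force: [-4.6, 0.3, 4.4]
grip_width: 0.0482
```

{"method": "apply_moves", "body": {
  "deltas": [
    {"xyz": [0,0,-0.003],"turn": 0},
    {"xyz": [0,0,-0.003],"turn": 0},
    {"xyz": [0,0,0],"turn": 0}
  ]
}}

```text
clock: 28.43
tcp_pos: [0.5831, -0.0217, 0.2428]
orientation: [0.272, -3.129, -0.001]
contact_force: [-5.4, 0.9, 4.6]
grip_width: 0.0485
```

Run:
```python
from h import *
m,im=snap("wrist","w27.png"); st()
```

```text
t 28.48 tcp [ 0.5831 -0.0217  0.2429] jawyaw 1.744 F [-5.6  0.5  3.6] w 0.0483 q7 1.8
```

View pics/w27.png

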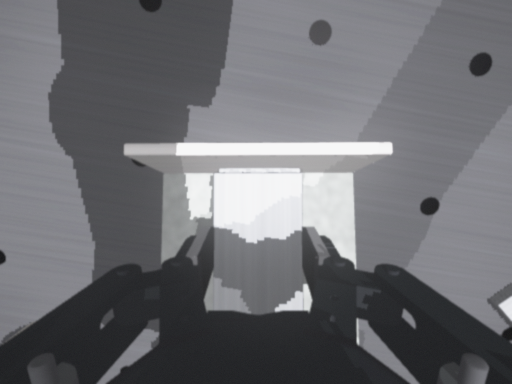

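{"method": "apply_moves", "body": {
  "deltas": [
    {"xyz": [0,0.0005,-0.003],"turn": 0},
    {"xyz": [0,0.0005,-0.002],"turn": 0},
    {"xyz": [-0.002,0,0],"turn": 0},
    {"xyz": [-0.002,-0.0003,0],"turn": 0},
    {"xyz": [-0.001,0,-0.001],"turn": 0},
    {"xyz": [-0.001,0,0],"turn": 0},
    {"xyz": [0,0,0],"turn": 0}
  ]
}}

```text
clock: 29.07
tcp_pos: [0.581, -0.0215, 0.2407]
orientation: [-0.269, 3.118, -0.001]
contact_force: [1.1, -0.9, 17.6]
grip_width: 0.0485
```

{"method": "apply_moves", "body": {
  "deltas": [
    {"xyz": [0,0,0],"turn": 0},
    {"xyz": [0,0,0.0],"turn": 0},
    {"xyz": [0.003,0,0.003],"turn": 0},
    {"xyz": [0,0,0],"turn": 0}
  ],
  "claw": -0.6
}}

```text
clock: 29.4
tcp_pos: [0.5812, -0.021, 0.2397]
orientation: [-0.272, 3.128, -0.0]
contact_force: [-0.5, 0.2, -0.4]
grip_width: 0.0686
```

{"method": "apply_moves", "body": {
  "deltas": [
    {"xyz": [0,0,0],"turn": 0},
    {"xyz": [0,0,0],"turn": 0},
    {"xyz": [0,0,0],"turn": 0},
    {"xyz": [-0.002,-0.0003,0],"turn": 0},
    {"xyz": [-0.002,-0.0003,0],"turn": 0},
    {"xyz": [-0.001,-0.0003,0],"turn": 0},
    {"xyz": [0,0,0],"turn": 0}
  ],
  "claw": 1,
  "squeeze": 30
}}

```text
clock: 29.98
tcp_pos: [0.5758, -0.0216, 0.239]
orientation: [-0.272, 3.128, 0.0]
contact_force: [5.0, 0.7, -4.7]
grip_width: 0.0488
```

Run:
```python
from h import *
m,im=snap("wrist","w28.png"); st()
```

```text
t 30.03 tcp [ 0.5758 -0.0216  0.239 ] jawyaw 1.7444 F [ 4.   2.1 -2.9] w 0.0491 q7 1.8
```

View pics/w28.png

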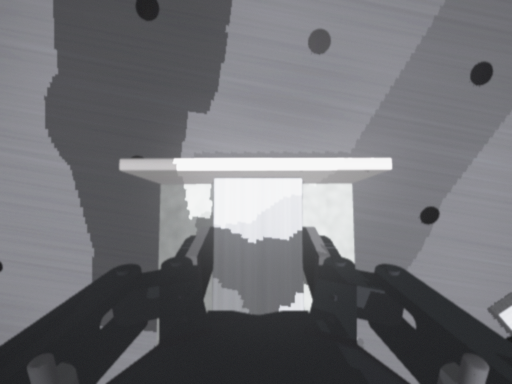

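{"method": "apply_moves", "body": {
  "deltas": [
    {"xyz": [-0.002,-0.0003,0],"turn": 0},
    {"xyz": [0,0,0],"turn": 0}
  ]
}}

```text
clock: 30.2
tcp_pos: [0.5749, -0.0217, 0.2397]
orientation: [-0.272, 3.125, 0.0]
contact_force: [7.1, 1.8, -4.3]
grip_width: 0.0489
```

{"method": "apply_moves", "body": {
  "deltas": [
    {"xyz": [-0.002,-0.0003,0],"turn": 0},
    {"xyz": [0,0,0],"turn": 0}
  ]
}}

```text
clock: 30.37
tcp_pos: [0.5741, -0.0218, 0.2404]
orientation: [-0.272, 3.121, 0.0]
contact_force: [9.4, 2.4, -5.2]
grip_width: 0.049
```

{"method": "apply_moves", "body": {
  "deltas": [
    {"xyz": [0.002,0,0],"turn": 0},
    {"xyz": [0.001,0,0],"turn": 0},
    {"xyz": [0,0,0.03],"turn": 0},
    {"xyz": [0.01,0,0.04],"turn": 0},
    {"xyz": [0.03,0,0.03],"turn": 0},
    {"xyz": [0.03,0,0],"turn": 0},
    {"xyz": [0,0,0],"turn": 0},
    {"xyz": [0,0,0],"turn": 0}
  ],
  "claw": -0.6
}}

```text
clock: 31.03
tcp_pos: [0.6442, -0.0227, 0.3383]
orientation: [0.271, -3.129, 0.0]
contact_force: [-0.6, 0.3, -0.3]
grip_width: 0.0686
```

Run:
```python
from h import *
m,im=snap("wrist","w29.png"); st()
cv2.imwrite("pics/w29z.png",cv2.resize(im[20:220,130:400],None,fx=2.9,fy=2.9,interpolation=cv2.INTER_CUBIC))
```

```text
t 31.08 tcp [ 0.6432 -0.0229  0.3376] jawyaw 1.7435 F [-0.7  0.  -1.2] w 0.0682 q7 1.78
```

View pics/w29z.png

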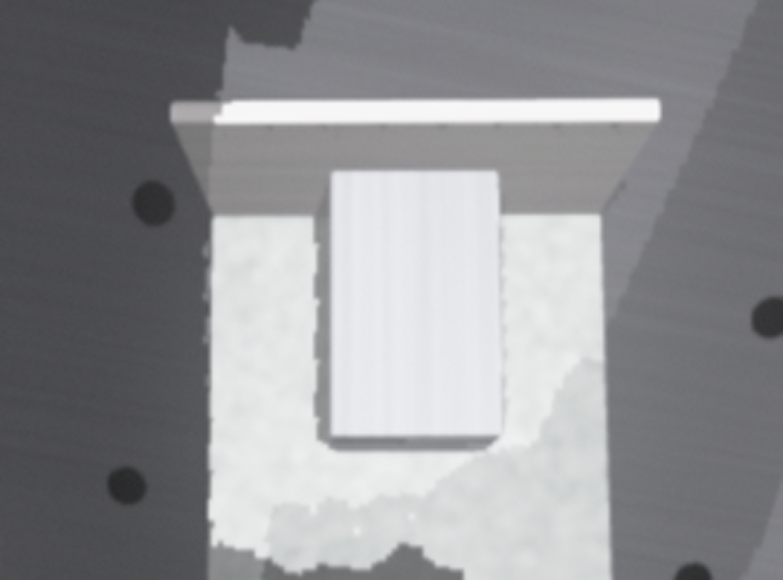

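Run:
```python
from h import *
m,im=load("w29"); f=lambda a:(a[0]/2.9+130,a[1]/2.9+20)
bedplate(m,[f(a) for a in [(331,172),(498,171),(499,434),(331,436)]],2)
for a in [(211,214),(601,213)]: q=ray(m,f(a),.032)-O; print("foot check",(q@H).round(4),(q@BY).round(4))
```

```text
bed xy 0.0013 -0.0243
  bed xy 0.001 0.0254
  bed xy 0.08 0.0244
  bed xy 0.0806 -0.024
centre x 0.0407 y 0.0004 yaw -0.0042
foot check -0.0001 -0.066
foot check -0.0003 0.0649
```

{"method": "apply_moves", "body": {
  "deltas": [
    {"xyz": [0.003,0.023,0],"turn": -0.078},
    {"xyz": [0.003,0.023,0],"turn": -0.078},
    {"xyz": [0.003,0.023,0],"turn": -0.078},
    {"xyz": [0.003,0.023,0],"turn": -0.078},
    {"xyz": [0.003,0.023,0],"turn": -0.078},
    {"xyz": [0.003,0.023,0],"turn": -0.078},
    {"xyz": [0.003,0.023,0],"turn": -0.078},
    {"xyz": [0.003,0.023,0],"turn": -0.078},
    {"xyz": [0.003,0.023,0],"turn": -0.078},
    {"xyz": [0.003,0.023,0],"turn": -0.078},
    {"xyz": [0,0,0],"turn": 0},
    {"xyz": [0,0,0],"turn": 0}
  ]
}}

```text
clock: 32.08
tcp_pos: [0.6724, 0.2091, 0.3371]
orientation: [-0.933, -2.997, 0.003]
contact_force: [0.3, -1.3, 0.0]
grip_width: 0.0682
```

Run:
```python
from h import *
m,im=snap("wrist","w30.png"); st()
```

```text
t 32.13 tcp [0.6728 0.2071 0.3374] jawyaw 0.9652 F [ 0.5 -0.7 -0.6] w 0.0683 q7 0.77
```

View pics/w30.png

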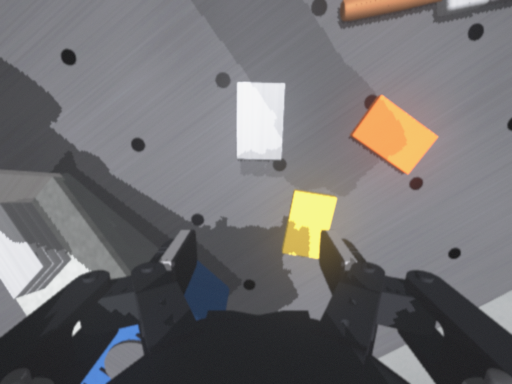

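Three plates read square on the backstop. p1 corners are (237,82), (285,84), (282,159) and (237,159), with the yellow and orange plates nearby.

Run:
```python
from h import *
m,im=load("w30")
plate(m,[(237,82),(285,84),(282,159),(237,159)])
y=[ray(m,u,.01) for u in [(296,190),(337,196),(322,258),(284,251)]]; print(np.round(y,3))
c=np.array([.6207,.2473]);
```

```text
C [0.6187 0.2484 0.01  ] edges [np.float64(0.0799), np.float64(0.0498), np.float64(0.0779), np.float64(0.0501)] yaw -0.621 -> move [-0.0541  0.0414] turn -0.015
[[0.704 0.24  0.01 ]
 [0.737 0.275 0.01 ]
 [0.795 0.22  0.01 ]
 [0.761 0.187 0.01 ]]
```

{"method": "apply_moves", "body": {
  "deltas": [
    {"xyz": [-0.018,0.014,0],"turn": -0.015},
    {"xyz": [-0.018,0.014,0],"turn": 0},
    {"xyz": [-0.018,0.013,-0.03],"turn": 0},
    {"xyz": [0,0,-0.035],"turn": 0},
    {"xyz": [0,0,-0.035],"turn": 0},
    {"xyz": [0,0,0],"turn": 0},
    {"xyz": [0,0,0],"turn": 0}
  ]
}}

```text
clock: 32.72
tcp_pos: [0.6191, 0.2462, 0.2372]
orientation: [-0.963, -2.987, 0.007]
contact_force: [0.3, -0.8, 1.1]
grip_width: 0.0686
```

Run:
```python
from h import *
m,im=snap("wrist","w31.png"); st()
```

```text
t 32.77 tcp [0.6204 0.2467 0.2394] jawyaw 0.9469 F [0.8 0.5 0. ] w 0.068 q7 0.7
```

View pics/w31.png

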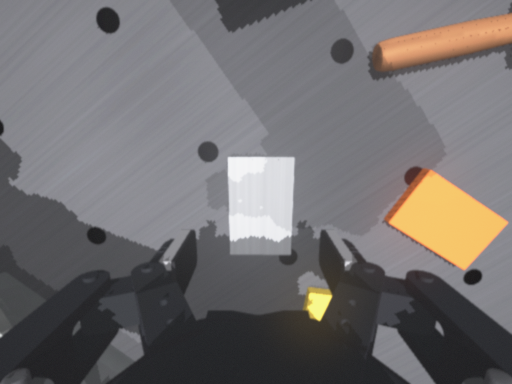

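{"method": "apply_moves", "body": {
  "deltas": [
    {"xyz": [-0.001,0.001,-0.03],"turn": 0},
    {"xyz": [0,0,-0.026],"turn": 0},
    {"xyz": [0,0,-0.009],"turn": 0},
    {"xyz": [0,0,0],"turn": 0},
    {"xyz": [0,0,0],"turn": 0}
  ]
}}

```text
clock: 33.18
tcp_pos: [0.6199, 0.2491, 0.1754]
orientation: [0.962, 2.989, 0.002]
contact_force: [0.0, 0.7, 1.8]
grip_width: 0.0682
```

{"method": "apply_moves", "body": {
  "deltas": [
    {"xyz": [0,0,0],"turn": 0},
    {"xyz": [0,0,0],"turn": 0},
    {"xyz": [0,0,0],"turn": 0},
    {"xyz": [0,0,0],"turn": 0}
  ],
  "claw": 1,
  "squeeze": 30
}}

```text
clock: 33.52
tcp_pos: [0.6199, 0.2492, 0.1761]
orientation: [0.961, 2.988, 0.003]
contact_force: [-2.3, -1.7, 6.7]
grip_width: 0.0491
```

{"method": "apply_moves", "body": {
  "deltas": [
    {"xyz": [0,0,0.035],"turn": 0},
    {"xyz": [0,0,0.04],"turn": 0},
    {"xyz": [0,0,0.04],"turn": 0.048},
    {"xyz": [-0.004,-0.027,0.035],"turn": 0.075},
    {"xyz": [-0.004,-0.027,0],"turn": 0.075},
    {"xyz": [-0.004,-0.027,0],"turn": 0.075},
    {"xyz": [-0.004,-0.027,0],"turn": 0.075},
    {"xyz": [-0.004,-0.027,0],"turn": 0.075},
    {"xyz": [-0.004,-0.027,0],"turn": 0.075},
    {"xyz": [-0.004,-0.027,0],"turn": 0.075},
    {"xyz": [-0.004,-0.027,0],"turn": 0.075},
    {"xyz": [-0.004,-0.027,0],"turn": 0.075}
  ]
}}

```text
clock: 34.52
tcp_pos: [0.5826, 0.0066, 0.3224]
orientation: [-0.164, 3.136, 0.0]
contact_force: [0.5, 0.5, -3.3]
grip_width: 0.0485
```

{"method": "apply_moves", "body": {
  "deltas": [
    {"xyz": [-0.004,-0.025,0],"turn": 0.075},
    {"xyz": [0,0,0],"turn": 0},
    {"xyz": [0,0,0],"turn": 0},
    {"xyz": [0,0,0],"turn": 0},
    {"xyz": [0,0,0],"turn": 0}
  ]
}}

```text
clock: 34.93
tcp_pos: [0.5793, -0.0157, 0.3218]
orientation: [-0.278, 3.129, 0.001]
contact_force: [0.7, 0.6, -4.3]
grip_width: 0.0482
```

Run:
```python
from h import *
m,im=snap("wrist","w32.png"); st()
```

```text
t 34.98 tcp [ 0.5793 -0.0155  0.3216] jawyaw 1.7486 F [ 0.3  0.5 -3.2] w 0.0484 q7 1.77
```

View pics/w32.png

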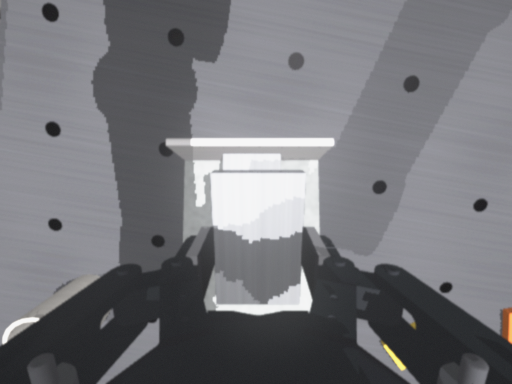

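{"method": "apply_moves", "body": {
  "deltas": [
    {"xyz": [0.001,-0.005,-0.01],"turn": -0.003},
    {"xyz": [0,0,-0.03],"turn": 0},
    {"xyz": [0,0,-0.014],"turn": 0},
    {"xyz": [0,0,0],"turn": 0},
    {"xyz": [0,0,-0.003],"turn": 0},
    {"xyz": [0,0,-0.003],"turn": 0},
    {"xyz": [0,0,0],"turn": 0}
  ],
  "squeeze": 20
}}

```text
clock: 35.57
tcp_pos: [0.5803, -0.0219, 0.262]
orientation: [-0.272, 3.129, 0.0]
contact_force: [-3.1, -0.3, 3.0]
grip_width: 0.0487
```

Run:
```python
from h import *
m,im=snap("wrist","w33.png"); st()
```

```text
t 35.62 tcp [ 0.5803 -0.0218  0.2622] jawyaw 1.7441 F [-2.5  0.8  1. ] w 0.0485 q7 1.8
```

View pics/w33.png

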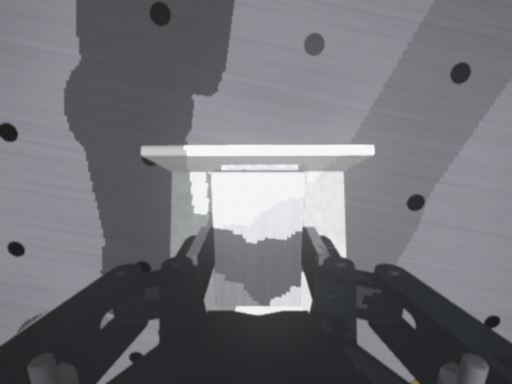

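{"method": "apply_moves", "body": {
  "deltas": [
    {"xyz": [0,0.0005,-0.003],"turn": 0},
    {"xyz": [0,0.0005,-0.003],"turn": 0},
    {"xyz": [0,0,-0.003],"turn": 0},
    {"xyz": [0,0,-0.003],"turn": 0},
    {"xyz": [0,0,-0.002],"turn": 0},
    {"xyz": [-0.002,0,0],"turn": 0},
    {"xyz": [-0.002,-0.0003,0],"turn": 0},
    {"xyz": [-0.001,0,-0.001],"turn": 0},
    {"xyz": [-0.001,0,0],"turn": 0},
    {"xyz": [0,0,0],"turn": 0}
  ]
}}

```text
clock: 36.45
tcp_pos: [0.577, -0.0217, 0.2498]
orientation: [-0.27, 3.12, -0.001]
contact_force: [1.8, -1.3, 11.6]
grip_width: 0.0486
```

{"method": "apply_moves", "body": {
  "deltas": [
    {"xyz": [0,0,0],"turn": 0},
    {"xyz": [0,0,0.0],"turn": 0},
    {"xyz": [0.003,0,0.002],"turn": 0},
    {"xyz": [0,0,0],"turn": 0}
  ],
  "claw": -0.6
}}

```text
clock: 36.78
tcp_pos: [0.5777, -0.021, 0.2487]
orientation: [-0.272, 3.129, 0.0]
contact_force: [-0.3, 0.3, 0.4]
grip_width: 0.0685
```

{"method": "apply_moves", "body": {
  "deltas": [
    {"xyz": [0,0,0],"turn": 0},
    {"xyz": [0,0,0],"turn": 0},
    {"xyz": [0,0,0],"turn": 0},
    {"xyz": [-0.002,-0.0003,0],"turn": 0},
    {"xyz": [-0.002,-0.0003,0],"turn": 0},
    {"xyz": [-0.001,-0.0003,0],"turn": 0},
    {"xyz": [0,0,0],"turn": 0}
  ],
  "claw": 1,
  "squeeze": 30
}}

```text
clock: 37.37
tcp_pos: [0.5734, -0.0215, 0.2488]
orientation: [-0.273, 3.125, 0.0]
contact_force: [6.3, 1.4, -3.2]
grip_width: 0.049
```

{"method": "apply_moves", "body": {
  "deltas": [
    {"xyz": [-0.002,-0.0003,0],"turn": 0},
    {"xyz": [0,0,0],"turn": 0}
  ]
}}

```text
clock: 37.53
tcp_pos: [0.5726, -0.0216, 0.2494]
orientation: [-0.273, 3.121, -0.0]
contact_force: [9.9, 0.8, -4.5]
grip_width: 0.0488
```

Run:
```python
from h import *
m,im=snap("wrist","w34.png"); st()
```

```text
t 37.58 tcp [ 0.5726 -0.0216  0.2494] jawyaw 1.7451 F [ 8.5  2.4 -3.3] w 0.0491 q7 1.8
```

View pics/w34.png

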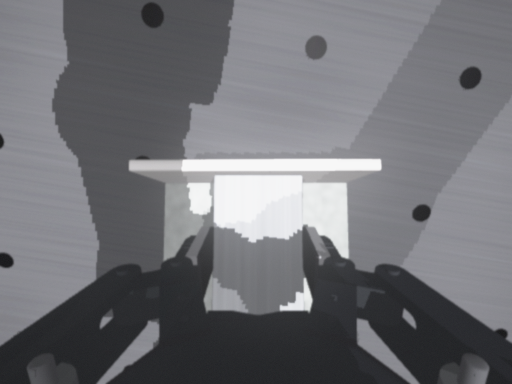

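{"method": "apply_moves", "body": {
  "deltas": [
    {"xyz": [0.002,0,0],"turn": 0},
    {"xyz": [0.001,0,0],"turn": 0},
    {"xyz": [0,0,0.03],"turn": 0},
    {"xyz": [0.01,0,0.04],"turn": 0},
    {"xyz": [0.03,0,0.03],"turn": 0},
    {"xyz": [0.03,0,0],"turn": 0},
    {"xyz": [0,0,0],"turn": 0},
    {"xyz": [0,0,0],"turn": 0}
  ],
  "claw": -0.6
}}

```text
clock: 38.25
tcp_pos: [0.643, -0.0224, 0.3476]
orientation: [0.272, -3.129, 0.0]
contact_force: [-1.3, 0.8, 0.1]
grip_width: 0.068
```

Run:
```python
from h import *
m,im=snap("wrist","w35.png"); st()
cv2.imwrite("pics/w35z.png",cv2.resize(im[20:220,130:400],None,fx=2.9,fy=2.9,interpolation=cv2.INTER_CUBIC))
m,im=snap("top","t35.png")
```

```text
t 38.3 tcp [ 0.642  -0.0226  0.3469] jawyaw 1.7437 F [-0.3  0.4 -0.3] w 0.0681 q7 1.79
```

View pics/w35z.png

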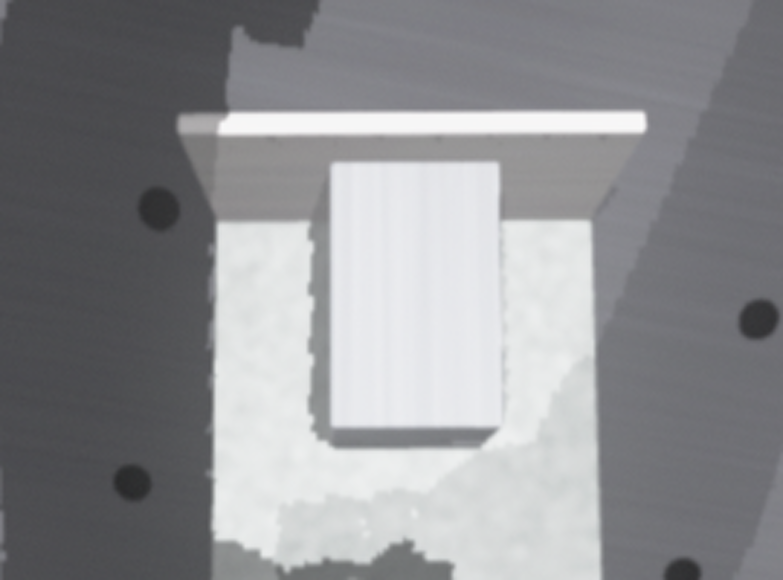

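View pics/t35.png

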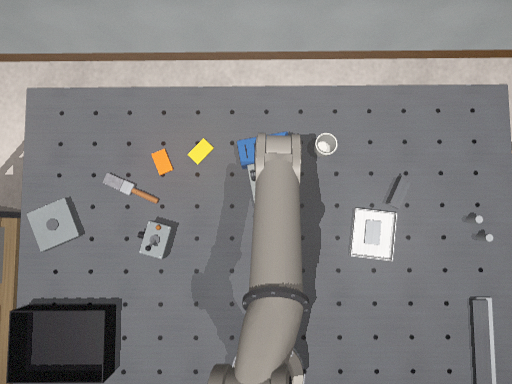

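Run:
```python
from h import *
m,im=load("w35"); f=lambda a:(a[0]/2.9+130,a[1]/2.9+20)
bedplate(m,[f(a) for a in [(331,163),(499,162),(499,427),(331,428)]],3)
for a in [(216,219),(592,218)]: q=ray(m,f(a),.032)-O; print("foot check",(q@H).round(4),(q@BY).round(4))
```

```text
bed xy 0.0013 -0.0237
  bed xy 0.001 0.026
  bed xy 0.0804 0.0248
  bed xy 0.0806 -0.0234
centre x 0.0408 y 0.0009 yaw -0.0059
foot check -0.0003 -0.0657
foot check -0.0006 0.065
```

{"method": "apply_moves", "body": {
  "deltas": [
    {"xyz": [-0.018,0.029,0.01],"turn": -0.031},
    {"xyz": [-0.018,0.029,0],"turn": -0.031},
    {"xyz": [-0.018,0.029,0],"turn": -0.031},
    {"xyz": [-0.018,0.029,0],"turn": -0.031},
    {"xyz": [-0.018,0.029,0],"turn": -0.031},
    {"xyz": [-0.018,0.029,0],"turn": -0.031},
    {"xyz": [-0.018,0.029,0],"turn": -0.031},
    {"xyz": [-0.018,0.029,0],"turn": -0.031},
    {"xyz": [-0.018,0.029,0],"turn": -0.031},
    {"xyz": [-0.018,0.029,0],"turn": -0.031},
    {"xyz": [-0.018,0.029,0],"turn": -0.031},
    {"xyz": [-0.018,0.029,0],"turn": -0.031}
  ],
  "claw": 1
}}

```text
clock: 39.35
tcp_pos: [0.4245, 0.3257, 0.3572]
orientation: [-0.315, -3.124, 0.003]
contact_force: [1.3, 1.3, -0.5]
grip_width: -0.0001
```

{"method": "apply_moves", "body": {
  "deltas": [
    {"xyz": [-0.018,0.029,0],"turn": -0.031},
    {"xyz": [-0.018,0.029,0],"turn": -0.031},
    {"xyz": [0,0,0],"turn": 0},
    {"xyz": [0,0,0],"turn": 0},
    {"xyz": [0,0,0],"turn": 0},
    {"xyz": [0,0,0],"turn": 0}
  ]
}}

```text
clock: 39.85
tcp_pos: [0.3911, 0.3819, 0.3575]
orientation: [-0.412, -3.114, 0.002]
contact_force: [0.2, -0.4, 0.4]
grip_width: 0.0003
```

Run:
```python
from h import *
m,im=snap("wrist","w36.png"); st()
```

```text
t 39.9 tcp [0.3913 0.3819 0.3576] jawyaw 1.3076 F [0.4 0.6 0.1] w -0.0 q7 0.48
```

View pics/w36.png

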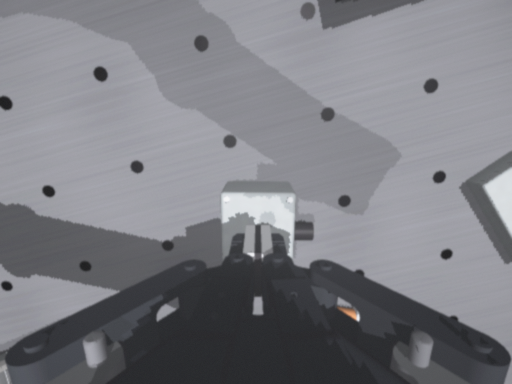

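{"method": "apply_moves", "body": {
  "deltas": [
    {"xyz": [-0.002,0.0005,-0.03],"turn": 0},
    {"xyz": [0,0,-0.03],"turn": 0},
    {"xyz": [0,0,-0.028],"turn": 0},
    {"xyz": [0,0,0],"turn": 0},
    {"xyz": [0,0,0],"turn": 0}
  ]
}}

```text
clock: 40.32
tcp_pos: [0.3889, 0.3828, 0.2691]
orientation: [-0.411, -3.113, 0.005]
contact_force: [1.2, -0.0, 1.3]
grip_width: 0.0002
```

{"method": "apply_moves", "body": {
  "deltas": [
    {"xyz": [0.0116,-0.0031,0],"turn": 0},
    {"xyz": [0.0116,-0.0031,0],"turn": 0},
    {"xyz": [0.0116,-0.0031,0],"turn": 0},
    {"xyz": [0.0136,-0.0036,0],"turn": 0},
    {"xyz": [0,0,0],"turn": 0},
    {"xyz": [0,0,0],"turn": 0},
    {"xyz": [-0.02,0.0054,0],"turn": 0},
    {"xyz": [-0.02,0.0054,0],"turn": 0},
    {"xyz": [0,0,0.03],"turn": 0},
    {"xyz": [0,0,0.04],"turn": 0},
    {"xyz": [0,0,0.04],"turn": 0}
  ]
}}

```text
clock: 41.23
tcp_pos: [0.3958, 0.3819, 0.3803]
orientation: [-0.406, -3.114, 0.004]
contact_force: [0.6, 0.6, -0.4]
grip_width: 0.0004
```

{"method": "apply_moves", "body": {
  "deltas": [
    {"xyz": [0.015,0.01,0.02],"turn": 0},
    {"xyz": [0.02,0,0.02],"turn": 0},
    {"xyz": [0.025,0,0],"turn": 0},
    {"xyz": [0.03,0,0],"turn": 0},
    {"xyz": [0.03,0,0],"turn": 0},
    {"xyz": [0,0,0],"turn": 0},
    {"xyz": [0,0,0],"turn": 0}
  ]
}}

```text
clock: 41.82
tcp_pos: [0.518, 0.3913, 0.4192]
orientation: [-0.412, -3.114, 0.002]
contact_force: [0.4, 0.0, -0.3]
grip_width: 0.0
```

Run:
```python
from h import *
m,im=snap("wrist","w37.png"); st()
m,im=snap("scene","s37.png")
```

```text
t 41.87 tcp [0.5167 0.392  0.4192] jawyaw 1.3096 F [-0.7 -0.4  0.2] w 0.0003 q7 0.64
```

View pics/w37.png

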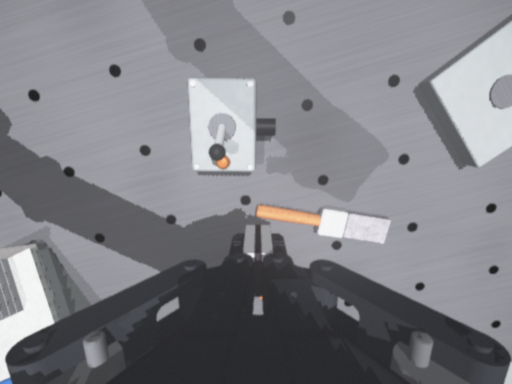

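View pics/s37.png

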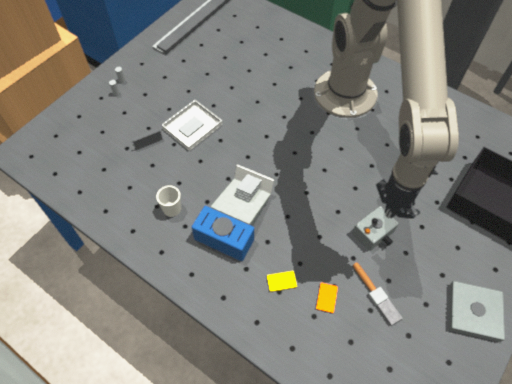

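Run:
```python
from h import *
m,im=load("w37"); P=np.array([.4496,.3678,.06]);ax=np.array([.966,-.26])
k=ray(m,(217,152),.1076); print("knob along",((k-P)[:2]@ax).round(4))
m,im=load("s37"); cv2.imwrite("pics/s37z.png",cv2.resize(im[150:270,180:300],None,fx=5,fy=5,interpolation=cv2.INTER_CUBIC))
m,im=load("t35")
```

```text
knob along 0.0242
```

View pics/s37z.png

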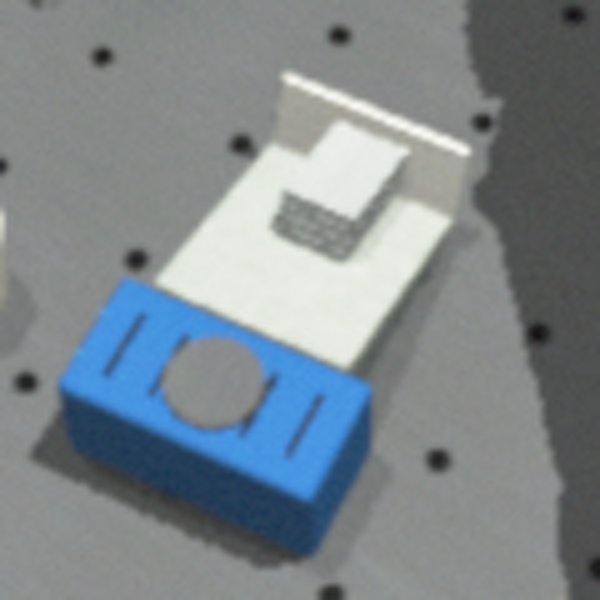

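The pile of four is square against the backstop. The knob reads +24 mm towards the lamp (on), and the gripper is clear of everything.

Run:
```python
from bench import r
print(r.hand_in())
```

```text
the job is handed in; nothing more can be done
None
```

The job is done and handed in at about 42 s. I pushed the toggle to off and laid the finished plate flat in the out-tray. I then stacked all four waiting plates on the sloping bed and pushed the toggle back to on.

- **Pile:** as each plate went on, I gripped it and pulled it against the backstop until the force rose to 8–10 N. In the last view, the top plate's centre was 40.8 mm up from the backstop (40 mm is touching). It was 0.9 mm off the bed's centreline and turned by less than 0.4°.
- **Bottom plate:** before I pulled it in, it measured 1–2 mm off the backstop. It reached 8 N against the stop, but I did not measure it by itself again.
- **Toggle:** the knob was 24 mm towards the lamp, where 25 mm is expected for on.
- **Everything else:** no waiting plate was left on the table in the last views. The cup, the brush, the angle iron and the yellow and orange look-alikes looked unmoved. The gripper was clear of everything at the end.

No check failed. The small differences left are within the camera's 2 mm accuracy.

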